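Sort shoe heels by tag and clamp the good ones in the press

TASK

Pull the carriage of the heel press fully out, then sort all the heel blocks on the bench by the tag on top: green ones each into a nest of the carriage, red ones each into a nest of the red reject rack, upright and flat on the nest floor. Then slide the loaded carriage fully home under the bridge, and after that turn first the left and then the right orange bolt knob (left and right as the robot sees them) clockwise to its end stop. Leave everything else on the bench where it is, and finish with the gripper clear.

Things in the scene. Friction and masses are not known exactly. Their poses are not given: they have to be found in the camera images.
- heel_pass_a: a D-shaped shoe heel block standing on its rubber lift, green round tag (30 mm) on its top; 50 mm long (own x; flat face at -x, rounded end at +x), 44 mm wide (own y, flat sides from x = -25 to +3 mm), 40 mm tall, about 70 g; origin: centre of the underside, z up. May be absent (None)
- heel_pass_b: a D-shaped shoe heel block standing on its rubber lift, green round tag (30 mm) on its top; 50 mm long (own x; flat face at -x, rounded end at +x), 44 mm wide (own y, flat sides from x = -25 to +3 mm), 40 mm tall, about 70 g; origin: centre of the underside, z up. May be absent (None)
- heel_pass_c: a D-shaped shoe heel block standing on its rubber lift, green round tag (30 mm) on its top; 50 mm long (own x; flat face at -x, rounded end at +x), 44 mm wide (own y, flat sides from x = -25 to +3 mm), 40 mm tall, about 70 g; origin: centre of the underside, z up. May be absent (None)
- heel_rej_a: a D-shaped shoe heel block standing on its rubber lift, red round tag (30 mm) on its top; 50 mm long (own x; flat face at -x, rounded end at +x), 44 mm wide (own y, flat sides from x = -25 to +3 mm), 40 mm tall, about 70 g; origin: centre of the underside, z up. May be absent (None)
- heel_rej_b: a D-shaped shoe heel block standing on its rubber lift, red round tag (30 mm) on its top; 50 mm long (own x; flat face at -x, rounded end at +x), 44 mm wide (own y, flat sides from x = -25 to +3 mm), 40 mm tall, about 70 g; origin: centre of the underside, z up. May be absent (None)
- press: green clamp press, fixed, origin under its base plate (285 x 330 x 12 mm), +x away from the robot (yaw up to 0.1 rad). A bridge along its y, 50 mm deep, centred at x = +60 mm, underside 66 mm and top 82 mm above the table, posts' inner faces at y = +/-136 mm. A seated heel passes under it with 8 mm to spare; one standing on a nest wall does not
- carriage (a joint): position of the press's aluminium carriage along the press's +x: 0 = pulled fully out towards the robot (nests 120 mm in front of the bridge's centre), 0.12 m = fully home, nests under the bridge. Slides stiffly (about 2 N), stops at both ends, stays where left, starts partly in (0.055 to 0.105)
- handle (a point): grip point on the carriage's black upright handle: a block 16 mm (press x) x 40 mm (press y), its top 14 mm above this point, its foot (the carriage's tongue) 28 mm below; 95 mm nearer the robot than the nests; moves with the carriage
- pass_nest0 (a point): centre of the floor of the carriage's right nest (as the robot sees it): a pocket 51 mm along the press's x and 57 mm along its y, between green walls 10 mm high and 5 mm thick, floor 18 mm above the table; nests are 62 mm apart along y. A heel lies with its length along y, either way round. Axes as the press
- pass_nest1 (a point): centre of the floor of the carriage's middle nest (as the robot sees it): a pocket 51 mm along the press's x and 57 mm along its y, between green walls 10 mm high and 5 mm thick, floor 18 mm above the table; nests are 62 mm apart along y. A heel lies with its length along y, either way round. Axes as the press
- pass_nest2 (a point): centre of the floor of the carriage's left nest (as the robot sees it): a pocket 51 mm along the press's x and 57 mm along its y, between green walls 10 mm high and 5 mm thick, floor 18 mm above the table; nests are 62 mm apart along y. A heel lies with its length along y, either way round. Axes as the press
- reject_nest0 (a point): centre of the floor of the right nest of the red reject rack (fixed, 75 x 145 mm, two nests in a row along its y): a pocket 51 mm along the rack's x, 57 mm along its y, red walls 10 mm high and 5 mm thick, floor 8 mm above the table; nests 62 mm apart; a heel lies with its length along y, either way round. Axes as the rack
- reject_nest1 (a point): centre of the floor of the left nest of the red reject rack (fixed, 75 x 145 mm, two nests in a row along its y): a pocket 51 mm along the rack's x, 57 mm along its y, red walls 10 mm high and 5 mm thick, floor 8 mm above the table; nests 62 mm apart; a heel lies with its length along y, either way round. Axes as the rack
- bolt_left (a joint): angle of the left orange captive bolt knob (at y = +108 mm of the press, on the bridge): turns clockwise seen from above from 0 (loose) to its end stop at 4.2 rad (tight); friction about 0.06 N m; stays where it is left; starts between 0.2 and 0.9
- bolt_left_grip (a point): on the axis of the left bolt knob, at the height to grip. The grip is an upright bar 38 mm long, 14 mm thick, reaching 7 mm above this point and 23 mm below it to a disc 40 mm across, on a steel foot 64 mm across. This point's own x axis runs along the bar and turns with it: at joint value 0 it is the press's x axis
- bolt_right (a joint): angle of the right orange captive bolt knob (at y = -108 mm of the press, on the bridge): turns clockwise seen from above from 0 (loose) to its end stop at 4.2 rad (tight); friction about 0.06 N m; stays where it is left; starts between 0.2 and 0.9
- bolt_right_grip (a point): on the axis of the right bolt knob, at the height to grip. The grip is an upright bar 38 mm long, 14 mm thick, reaching 7 mm above this point and 23 mm below it to a disc 40 mm across, on a steel foot 64 mm across. This point's own x axis runs along the bar and turns with it: at joint value 0 it is the press's x axis
- tin_brown: bystander, leave alone: a round tin, 66 mm across, 23 mm tall, coppery lid
- tin_blue: bystander, leave alone: a round tin, 66 mm across, 23 mm tall, blue lid
- awl: bystander, leave alone: a wooden-handled awl lying flat, 170 mm long
- hammer: bystander, leave alone: a hammer lying flat, 260 mm long
- brush: bystander, leave alone: a wooden brush lying flat, 200 mm long
- glue_jar: bystander, leave alone: an amber glue jar with a red cap, 68 mm across, 90 mm tall
- polish_bottle: bystander, leave alone: an amber polish bottle, 52 mm across, 130 mm tall
Mind the look-alikes: they are no part of the job. What is shaped like the heel_rej_b but turquoise or yellow is not meant.

How it is judged:
On the way, in this order (a step that is already met when the one before it is completed fails the run):
1. the carriage is pulled out fully (within 10 mm of its front stop) (value of joint carriage below 0.01 m), for 0.2 s.
2. with the carriage still out (within 20 mm), every green heel sits in a carriage nest and every red one in a reject nest (((horizontal distance between heel_pass_a and pass_nest0 below 0.008 m and z of heel_pass_a in the frame of pass_nest0 between -0.004 and 0.004 m) or (horizontal distance between heel_pass_a and pass_nest1 below 0.008 m and z of heel_pass_a in the frame of pass_nest1 between -0.004 and 0.004 m) or (horizontal distance between heel_pass_a and pass_nest2 below 0.008 m and z of heel_pass_a in the frame of pass_nest2 between -0.004 and 0.004 m)) and angle between each of heel_pass_a, heel_pass_b, heel_pass_c, heel_rej_a, heel_rej_b's own z axis and vertical below 0.1 rad and ((horizontal distance between heel_pass_b and pass_nest0 below 0.008 m and z of heel_pass_b in the frame of pass_nest0 between -0.004 and 0.004 m) or (horizontal distance between heel_pass_b and pass_nest1 below 0.008 m and z of heel_pass_b in the frame of pass_nest1 between -0.004 and 0.004 m) or (horizontal distance between heel_pass_b and pass_nest2 below 0.008 m and z of heel_pass_b in the frame of pass_nest2 between -0.004 and 0.004 m)) and ((horizontal distance between heel_pass_c and pass_nest0 below 0.008 m and z of heel_pass_c in the frame of pass_nest0 between -0.004 and 0.004 m) or (horizontal distance between heel_pass_c and pass_nest1 below 0.008 m and z of heel_pass_c in the frame of pass_nest1 between -0.004 and 0.004 m) or (horizontal distance between heel_pass_c and pass_nest2 below 0.008 m and z of heel_pass_c in the frame of pass_nest2 between -0.004 and 0.004 m)) and ((horizontal distance between heel_rej_a and reject_nest0 below 0.008 m and z of heel_rej_a in the frame of reject_nest0 between -0.004 and 0.004 m) or (horizontal distance between heel_rej_a and reject_nest1 below 0.008 m and z of heel_rej_a in the frame of reject_nest1 between -0.004 and 0.004 m)) and ((horizontal distance between heel_rej_b and reject_nest0 below 0.008 m and z of heel_rej_b in the frame of reject_nest0 between -0.004 and 0.004 m) or (horizontal distance between heel_rej_b and reject_nest1 below 0.008 m and z of heel_rej_b in the frame of reject_nest1 between -0.004 and 0.004 m)) and value of joint carriage below 0.02 m), for 0.3 s.
3. the carriage is fully home (within 6 mm of its stop), the green heels still in their nests (value of joint carriage above 0.114 m and ((horizontal distance between heel_pass_a and pass_nest0 below 0.008 m and z of heel_pass_a in the frame of pass_nest0 between -0.004 and 0.004 m) or (horizontal distance between heel_pass_a and pass_nest1 below 0.008 m and z of heel_pass_a in the frame of pass_nest1 between -0.004 and 0.004 m) or (horizontal distance between heel_pass_a and pass_nest2 below 0.008 m and z of heel_pass_a in the frame of pass_nest2 between -0.004 and 0.004 m)) and angle between each of heel_pass_a, heel_pass_b, heel_pass_c's own z axis and vertical below 0.1 rad and ((horizontal distance between heel_pass_b and pass_nest0 below 0.008 m and z of heel_pass_b in the frame of pass_nest0 between -0.004 and 0.004 m) or (horizontal distance between heel_pass_b and pass_nest1 below 0.008 m and z of heel_pass_b in the frame of pass_nest1 between -0.004 and 0.004 m) or (horizontal distance between heel_pass_b and pass_nest2 below 0.008 m and z of heel_pass_b in the frame of pass_nest2 between -0.004 and 0.004 m)) and ((horizontal distance between heel_pass_c and pass_nest0 below 0.008 m and z of heel_pass_c in the frame of pass_nest0 between -0.004 and 0.004 m) or (horizontal distance between heel_pass_c and pass_nest1 below 0.008 m and z of heel_pass_c in the frame of pass_nest1 between -0.004 and 0.004 m) or (horizontal distance between heel_pass_c and pass_nest2 below 0.008 m and z of heel_pass_c in the frame of pass_nest2 between -0.004 and 0.004 m))), for 0.2 s.
4. the left bolt is at its end stop (within 0.15 rad), the carriage home (value of joint carriage above 0.114 m and value of joint bolt_left above 4.05 rad), for 0.2 s.
5. the right bolt is at its end stop (within 0.15 rad), the left one too, the carriage home (all of step 4 and value of joint bolt_right above 4.05 rad), for 0.2 s.
At the end, for the whole second after the job is handed in: Every green heel is in a carriage nest and every red heel in a reject nest (centre within 8 mm of the nest's, height within 4 mm of its floor, tilt under 0.1 rad, at rest); the carriage is within 6 mm of fully home; both bolts are within 0.15 rad of their end stops (all of step 5 and ((horizontal distance between heel_pass_a and pass_nest0 below 0.008 m and z of heel_pass_a in the frame of pass_nest0 between -0.004 and 0.004 m) or (horizontal distance between heel_pass_a and pass_nest1 below 0.008 m and z of heel_pass_a in the frame of pass_nest1 between -0.004 and 0.004 m) or (horizontal distance between heel_pass_a and pass_nest2 below 0.008 m and z of heel_pass_a in the frame of pass_nest2 between -0.004 and 0.004 m)) and angle between each of heel_pass_a, heel_pass_b, heel_pass_c, heel_rej_a, heel_rej_b's own z axis and vertical below 0.1 rad and ((horizontal distance between heel_pass_b and pass_nest0 below 0.008 m and z of heel_pass_b in the frame of pass_nest0 between -0.004 and 0.004 m) or (horizontal distance between heel_pass_b and pass_nest1 below 0.008 m and z of heel_pass_b in the frame of pass_nest1 between -0.004 and 0.004 m) or (horizontal distance between heel_pass_b and pass_nest2 below 0.008 m and z of heel_pass_b in the frame of pass_nest2 between -0.004 and 0.004 m)) and ((horizontal distance between heel_pass_c and pass_nest0 below 0.008 m and z of heel_pass_c in the frame of pass_nest0 between -0.004 and 0.004 m) or (horizontal distance between heel_pass_c and pass_nest1 below 0.008 m and z of heel_pass_c in the frame of pass_nest1 between -0.004 and 0.004 m) or (horizontal distance between heel_pass_c and pass_nest2 below 0.008 m and z of heel_pass_c in the frame of pass_nest2 between -0.004 and 0.004 m)) and ((horizontal distance between heel_rej_a and reject_nest0 below 0.008 m and z of heel_rej_a in the frame of reject_nest0 between -0.004 and 0.004 m) or (horizontal distance between heel_rej_a and reject_nest1 below 0.008 m and z of heel_rej_a in the frame of reject_nest1 between -0.004 and 0.004 m)) and ((horizontal distance between heel_rej_b and reject_nest0 below 0.008 m and z of heel_rej_b in the frame of reject_nest0 between -0.004 and 0.004 m) or (horizontal distance between heel_rej_b and reject_nest1 below 0.008 m and z of heel_rej_b in the frame of reject_nest1 between -0.004 and 0.004 m)) and linear speed of each of heel_pass_a, heel_pass_b, heel_pass_c, heel_rej_a, heel_rej_b below 0.02 m/s); the robot touches nothing.
It fails at once if a bystander (tin, awl, hammer, brush, jar or bottle) is moved more than 50 mm (distance of any of tin_brown, tin_blue, awl, hammer, brush, glue_jar, polish_bottle from where it was at the start of the episode above 0.05 m).
Of heel_pass_a, heel_pass_b, heel_pass_c, heel_rej_a, heel_rej_b only 3 to 5 are there at a start; the rules pass over those that are not, and their reading is None.
At some moment in a run one of heel_pass_a, heel_pass_b, heel_pass_c, heel_rej_a, heel_rej_b may be knocked a few centimetres aside while the robot is not near it.
Once in a run the grip may slacken for a moment while it holds something.
It also fails if it takes over 208 s, if anything falls off the work surface, if the arm or the gripper's body presses on something with over 40 N, if the wrist force passes 120 N, or if a joint passes its speed limit or range.

ROBOT

A 6-joint arm with a two-finger parallel gripper is mounted at the origin on the work surface. World frame = base frame: x ahead of the robot, y to its left, z up, the work surface at z = 0. Lengths are in m, angles in rad, forces in N, time in s.
With the tool pointing down it reaches from about 0.25 to 0.725 m from the base axis. Payload 4 kg.
Tool frame: the origin (TCP) lies at the very end of the fingers, on their centre line; the grasp point (between the pads) lies 19 mm behind it; z points along the fingers, y is the line along which they close (so a half turn about z gives the same grasp; the last joint's range is limited). The gripper opens to 85 mm and grips with 20 to 120 N. Pads are 22 mm wide; open, the fingers measure 114 mm over their backs; the gripper's body (76 mm by 85 mm) begins 54 mm behind the grasp point. The pads swing forward as they close: fully open they stand 13 mm farther back than shut.
Start: joints at [1.16, 0.241, 0.005, 1.335, 0, 1.571], TCP at [0.2, 0.458, 0.231] pointing down, gripper open.
Joint ranges: [-2.72, 2.72], [-1.05, 1.87], [-1.09, 1.28], [-1.99, 2.15], [-1.42, 1.44], [-3.14, 3.14]. Speed limits (rad/s): [2.79, 2.79, 3.14, 3.14, 3.14, 3.14].

INTERFACE

Orientations are given as a unit quaternion [x, y, z, w].
In Python, from workcell import * gives the robot as it stands. The module is installed in compiled form; this text tells all that it offers.
- The arm moves only by the tool send_rows, never from a script. Its argument "steps" is text: rows parted by semicolons, each of 7 numbers parted by spaces: the opening, from -1 (shut) to 1 (fully open), then the shift along the world's x, y, z in m, then the turn, a rotation vector about the world's x, y, z in rad. A call has exactly 5 rows; each row shifts and turns the commanded pose from where the row before left it; what a row does not reach is not made up. A row lasts 1/12 s, in which the tool goes at most 41.7 mm and 7.16 degrees, less where a joint would pass 70% of its speed; a pose out of reach is approached as far as the arm can. A call is refused whole if a number of a shift passes 0.0417 or a number of a turn 0.125, either way. A call with a gripper value outside its range is refused whole. The fingers move at their own pace and stop on an object; the grip force is fixed at half the most. Time passes only in rows, so rows that do not move let the fingers close, or fill a call up. It gives the time, the measured TCP pose, the force, the opening and the grip force at its end, in the units of the state.
- get_obs(): the state, without advancing time (a new reading comes with each control period).
- camera(name): name is "scene" or "side" or "wrist"; returns a dict with "frame" (480x640x3 uint8, red, green, blue), "range_z" (480x640 float32, m along the optical axis (not along the pixel's ray), 0 where there is no reading), "camera_matrix" (3x3 intrinsics, pixels), "k1" (the pictures are not rectified: a ray, as slopes to the right and down, at radius r is drawn at 1 + k1 r^2 times it, then the intrinsics apply), "extrinsics" (4x4, takes a point from world to camera coordinates); the wrist camera has in their place "T_tool_cam" (4x4, takes a point from camera to tool coordinates, whose origin is the TCP and whose axes are the flange's). Camera axes: x right, y down, z forward; pixel columns grow to the right and rows downward; lengths in m; the calibration is good to about 2 mm. A picture is of the moment at which its call begins: read the wrist's pose just before it.
- job_done(): hands the job in; it is judged then, once.
The state is a dict: "clock": time; "joint_pos": joint angles; "joint_vel": joint speeds; "tau": joint torques, N m; "eef_pos": TCP position; "tool_rot": TCP orientation; "ft_force": force on the tool from outside, world axes, zero at the start; "ft_torque": the same for the moment, N m; "grip_width": finger opening in m; "grasp_force": force on a finger pad.
Only numpy, scipy, OpenCV 4.12 (cv2) and the standard library are available. Lean on these libraries where they do the work, as an engineer would, in place of code of your own. Each camera call takes 0.05 s, during which the arm holds its last target. There are 200 camera calls.

## Working session

There is one attempt and no reset: what is moved stays moved. The work goes in short steps, Python scripts to look and compute and a tool call to move; the robot and the scene stay as the last step left them, time stands still between calls to the robot, and variables do not carry over. Pictures are saved under pics/ and viewed, at most 14 in all, crops included, and the job is handed in when it is done.

Besides the shell and the picture viewer there is one more tool, called after "Request:" as a command line: name --argument value ..., lists and objects as JSON in quotes. send_rows: Moves the arm, as the interface text tells. Its arguments: {"type":"object","properties":{"steps":{"type":"string"}},"required":["steps"]}

```bash
mkdir -p pics; ls; cat > h.py <<'E'
from workcell import *
import numpy as np, cv2
from scipy.spatial.transform import Rotation as R
def grab(name):
    o=get_obs(); c=camera(name)
    if name=='wrist':
        T=np.eye(4);T[:3,:3]=R.from_quat(o['tool_rot']).as_matrix();T[:3,3]=o['eef_pos']
        W=T@np.array(c['T_tool_cam'])
    else: W=np.linalg.inv(np.array(c['extrinsics']))
    c['W']=W; return c
def ray(c,uv):
    K=np.array(c['camera_matrix']);uv=np.atleast_2d(uv).astype(float)
    d=np.c_[(uv[:,0]-K[0,2])/K[0,0],(uv[:,1]-K[1,2])/K[1,1]];s=d.copy()
    for _ in range(20): s=d/(1+c['k1']*(s**2).sum(1,keepdims=True))
    return np.c_[s,np.ones(len(s))]
def onplane(c,uv,z):
    r=ray(c,uv)@c['W'][:3,:3].T; o=c['W'][:3,3]
    return o+r*((z-o[2])/r[:,2])[:,None]
def proj(c,P):
    P=np.atleast_2d(P);q=(P-c['W'][:3,3])@c['W'][:3,:3];s=q[:,:2]/q[:,2:]
    s=s*(1+c['k1']*(s**2).sum(1,keepdims=True));K=np.array(c['camera_matrix'])
    return np.c_[s[:,0]*K[0,0]+K[0,2],s[:,1]*K[1,1]+K[1,2]]
def cloud(c):
    v,u=np.mgrid[:480,:640];uv=np.c_[u.ravel(),v.ravel()]
    p=ray(c,uv)*c['range_z'].ravel()[:,None]
    P=(p@c['W'][:3,:3].T+c['W'][:3,3]).reshape(480,640,3);P[c['range_z']==0]=np.nan;return P
def save(c,n): cv2.imwrite('pics/'+n+'.png',cv2.cvtColor(c['frame'],cv2.COLOR_RGB2BGR))
E
python3 - <<'E'
from h import *
np.set_printoptions(precision=3,suppress=True)
o=get_obs();print({k:np.round(v,3) for k,v in o.items()})
for n in('scene','side','wrist'):
    c=grab(n);save(c,n+'0');print(n,c['W'],c['camera_matrix'],c['k1'])
    import pickle;pickle.dump(c,open(n+'0.pkl','wb'))
E
```

```text
pics
{'clock': np.float64(0.0), 'joint_pos': array([ 1.16 ,  0.241,  0.004,  1.335, -0.   ,  1.571]), 'joint_vel': array([-0.   ,  0.   ,  0.001, -0.   , -0.001,  0.001]), 'tau': array([  0.002, -37.231,  25.241,   0.017,   0.   ,   0.   ]), 'eef_pos': array([0.199, 0.458, 0.23 ]), 'tool_rot': array([ 0.204,  0.979, -0.001, -0.   ]), 'ft_force': array([-0.408,  1.182,  0.472]), 'ft_torque': array([-0.034, -0.014,  0.043]), 'grasp_force': np.float64(0.0), 'grip_width': np.float64(0.086)}
scene [[-0.074  0.834 -0.547  1.144]
 [ 0.997  0.054 -0.053  0.041]
 [-0.014 -0.549 -0.836  0.978]
 [ 0.     0.     0.     1.   ]] [[459.285   0.    322.101]
 [  0.    459.285 242.514]
 [  0.      0.      1.   ]] 0.0038365965709349116
side [[ 0.802 -0.421  0.423  0.014]
 [-0.597 -0.547  0.587 -0.744]
 [-0.015 -0.723 -0.69   0.988]
 [ 0.     0.     0.     1.   ]] [[476.577   0.    325.148]
 [  0.    476.577 244.205]
 [  0.      0.      1.   ]] 0.022840709421664645
wrist [[ 0.398  0.886  0.24   0.138]
 [ 0.918 -0.383 -0.107  0.485]
 [-0.003  0.263 -0.965  0.374]
 [ 0.     0.     0.     1.   ]] [[409.707   0.    318.977]
 [  0.    409.707 239.079]
 [  0.      0.      1.   ]] 0.006907582153338078
```

View pics/scene0.png

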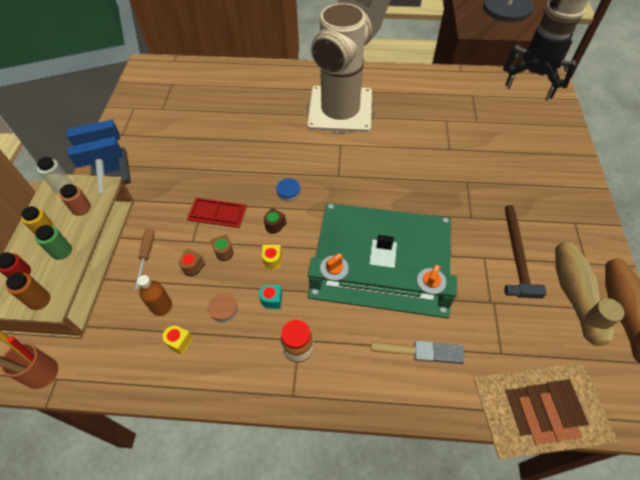

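View pics/side0.png

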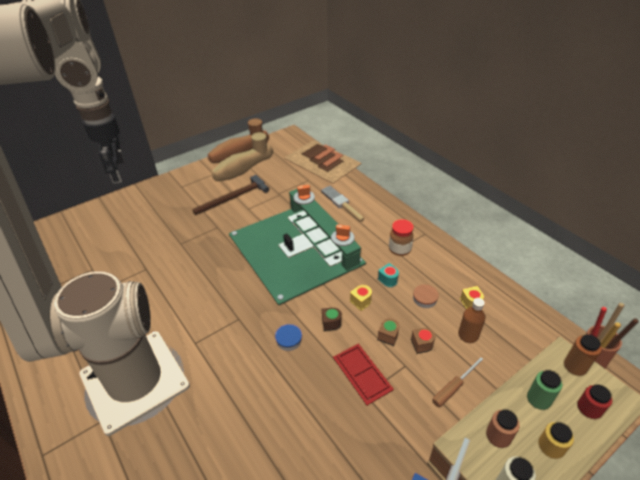

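Scene view shows three brown heels: green tags at (274,219) and (222,246), red tag at (191,262). Look-alikes are yellow (271,256) and (176,338) and turquoise (270,295), so they stay. The press is at (380,258), the handle at (385,242), the rack at (217,212), and the knobs at (334,264) and (432,277). The side view shows the same three brown blocks at (331,317), (389,330) and (423,338).

```bash
cat >> h.py <<'E'
def masks(c):
    h=cv2.cvtColor(c['frame'],cv2.COLOR_RGB2HSV);H,S,V=[h[...,i].astype(int) for i in range(3)]
    return dict(green=(H>48)&(H<75)&(S>120)&(V>60),red=((H<6)|(H>174))&(S>170)&(V>90),orange=(H>6)&(H<16)&(S>190)&(V>150),dkgreen=(H>65)&(H<90)&(S>90)&(V>25)&(V<140),blk=V<40)
def comps(m,amin=30):
    n,l,s,ce=cv2.connectedComponentsWithStats(m.astype(np.uint8))
    return [(ce[i],s[i,4],l==i) for i in range(1,n) if s[i,4]>=amin]
E
python3 - <<'E'
from h import *
import pickle
np.set_printoptions(precision=3,suppress=True)
for n in('scene','side'):
    c=pickle.load(open(n+'0.pkl','rb'));P=cloud(c);M=masks(c)
    print(n)
    for k in('green','red','orange'):
        for ce,a,m in comps(M[k]):
            z=np.nanmedian(P[m][:,2]);ctr=np.nanmedian(P[m],0)
            if abs(z)<.2: print(k,ce.round(),a,'z %.3f'%z,ctr,onplane(c,ce,z)[0])
    # brown heel tops
    for ce,a,m in comps(M['dkgreen'],400): 
        print('dk',ce.round(),a,np.nanpercentile(P[m],[1,50,99],axis=0).ravel())
E
```

```text
scene
green [385. 245.] 7476 z 0.012 [0.503 0.136 0.012] [0.51  0.138 0.012]
green [272. 217.] 93 z 0.040 [ 0.461 -0.15   0.04 ] [ 0.461 -0.15   0.04 ]
green [221. 244.] 89 z 0.041 [ 0.55  -0.264  0.041] [ 0.551 -0.264  0.041]
green [379. 300.] 1636 z 0.011 [0.663 0.126 0.011] [0.663 0.125 0.011]
red [217. 212.] 1197 z 0.009 [ 0.433 -0.304  0.009] [ 0.433 -0.305  0.009]
red [270. 252.] 62 z 0.041 [ 0.567 -0.14   0.041] [ 0.568 -0.14   0.041]
red [ 16. 267.] 273 z 0.141 [ 0.699 -0.656  0.141] [ 0.701 -0.656  0.141]
red [188. 259.] 105 z 0.041 [ 0.599 -0.335  0.041] [ 0.599 -0.335  0.041]
red [269. 292.] 96 z 0.040 [ 0.675 -0.129  0.04 ] [ 0.675 -0.129  0.04 ]
red [295. 334.] 646 z 0.089 [ 0.789 -0.053  0.089] [ 0.789 -0.053  0.089]
red [173. 335.] 93 z 0.041 [ 0.791 -0.322  0.041] [ 0.791 -0.322  0.041]
red [ 21. 348.] 185 z 0.133 [ 0.872 -0.573  0.133] [ 0.871 -0.573  0.133]
orange [333. 261.] 72 z 0.124 [0.632 0.015 0.124] [0.632 0.016 0.124]
orange [336. 269.] 79 z 0.096 [0.636 0.022 0.096] [0.635 0.022 0.096]
orange [432. 278.] 161 z 0.097 [0.65  0.23  0.097] [0.644 0.232 0.097]
o
[... 598 characters left out ...]
88] [ 0.779 -0.058  0.088]
red [390. 270.] 35 z 0.040 [ 0.672 -0.128  0.04 ] [ 0.672 -0.128  0.04 ]
red [362. 291.] 47 z 0.040 [ 0.565 -0.14   0.04 ] [ 0.565 -0.139  0.04 ]
red [474. 293.] 46 z 0.041 [ 0.788 -0.32   0.041] [ 0.788 -0.321  0.041]
red [598. 323.] 90 z 0.124 [ 0.864 -0.578  0.124] [ 0.871 -0.577  0.124]
red [425. 335.] 96 z 0.041 [ 0.596 -0.335  0.041] [ 0.596 -0.335  0.041]
red [363. 374.] 1560 z 0.009 [ 0.424 -0.314  0.009] [ 0.424 -0.313  0.009]
red [596. 403.] 173 z 0.147 [ 0.675 -0.684  0.147] [ 0.674 -0.681  0.147]
dk [320. 217.] 422 [0.605 0.059 0.077 0.627 0.127 0.081 0.652 0.199 0.085]
dk [282. 258.] 4318 [ 0.392 -0.028  0.006  0.475  0.097  0.011  0.593  0.287  0.016]
```

View pics/wrist0.png

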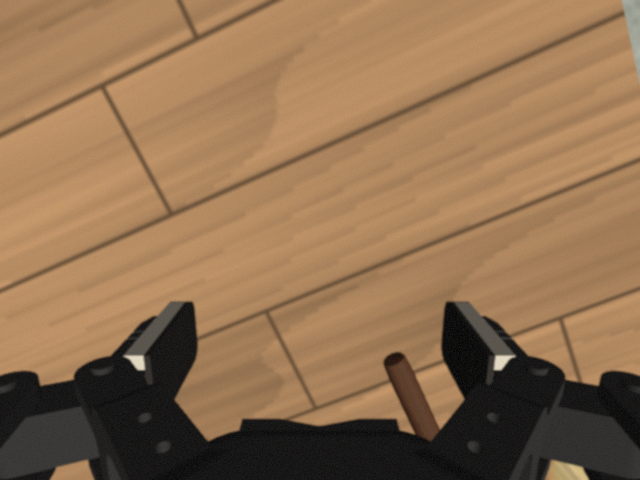

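```bash
cat >> h.py <<'E'
def rect(P):
    # yaw and centre of min area rectangle of xy points (mm)
    (cx,cy),(w,h),a=cv2.minAreaRect((np.asarray(P)[:,:2]*1000).astype(np.float32))
    return np.round([cx,cy,w,h,a],1)
E
python3 - <<'E'
from h import *
import pickle
np.set_printoptions(precision=4,suppress=True)
for n in('scene','side'):
    c=pickle.load(open(n+'0.pkl','rb'));P=cloud(c);M=masks(c)
    z=P[...,2]
    m=max(comps(M['dkgreen']&(abs(P[...,1]-.13)<.25)&(abs(P[...,0]-.53)<.25)),key=lambda t:t[1])[2]
    v,u=np.nonzero(m&(abs(z-.012)<.005)); Q=onplane(c,np.c_[u,v],.012)
    print(n,'plate',rect(Q))
    # near edge line: min x for each y bin ; side edges
    b=[(y,np.min(Q[abs(Q[:,1]-y)<.003,0])) for y in np.arange(.0,.26,.01)]
    print('near edge',np.polyfit(*np.array(b).T,1))
    for f,nm in((np.min,'ymin'),(np.max,'ymax')):
        b=[(x,f(Q[abs(Q[:,0]-x)<.003,1])) for x in np.arange(.43,.56,.01)]
        print(nm,np.polyfit(*np.array(b).T,1))
    v,u=np.nonzero((abs(z-.0815)<.003)&(abs(P[...,1]-.13)<.2)&(abs(P[...,0]-.6)<.15)&M['dkgreen']);print('bridge',rect(P[v,u]),len(u))
    r=max([t for t in comps(M['red'],500) if abs(np.nanmedian(P[t[2]][:,0])-.43)<.05],key=lambda t:t[1])[2]
    print('rack cloud',rect(P[r&(z>-.01)]))
    for zz in(.008,.018): v,u=np.nonzero(r&(abs(z-zz)<.0025));print(zz,rect(onplane(c,np.c_[u,v],zz)),len(u))
    # handle: black pts above z .05
    m=(P[...,0]>.4)&(P[...,0]<.6)&(abs(P[...,1]-.13)<.06)&(z>.04)&(z<.075); q=P[m]
    print('handle',len(q),np.percentile(q,[2,50,98],axis=0)) if len(q) else 0
    m=(abs(P[...,0]-.63)<.1)&(abs(P[...,1]-.13)<.2)&(z>.105)&(z<.16);
    for ce,a,mm in comps(m,5): print('knob',ce,a,np.percentile(P[mm],[2,50,98],axis=0).ravel(),rect(P[mm]))
    for x,y in((.46,-.15),(.55,-.264),(.598,-.335)):
        m=(np.hypot(P[...,0]-x,P[...,1]-y)<.045)&(z>.034)&(z<.05);print('heel',rect(P[m]),np.nanmedian(z[m]),m.sum())
E
```

```text
scene plate [540.7 132.1 323.6 281.4  85. ]
near edge [0.0743 0.3923]
ymin [ 0.1271 -0.0824]
ymax [-0.0937  0.3435]
bridge [635.7 123.7 322.9  52.4  84.7] 1614
rack cloud [ 432.5 -306.4  143.7   72.7   84.1]
0.008 [ 432.2 -306.1  142.6   73.2   83.6] 677
0.018 [ 432.3 -305.4  130.2   62.    83.9] 208
handle 155 [[0.5124 0.1156 0.0404]
 [0.5242 0.1339 0.057 ]
 [0.5287 0.1528 0.0621]]
knob [334.4088 260.7421] 159 [0.6141 0.0019 0.1058 0.6292 0.0183 0.1234 0.6416 0.0338 0.1285] [626.4  18.1  15.5  38.6  43.6]
knob [433.8779 274.0382] 131 [0.6292 0.2201 0.1076 0.651  0.2302 0.1238 0.6635 0.2421 0.1278] [645.8 231.7  14.   38.   67. ]
heel [ 460.9 -148.1   45.5   51.    62.4] 0.0393571120601659 261
heel [ 551.1 -264.    51.3   43.6   25.5] 0.039757882647078635 288
heel [ 599.5 -333.3   44.9   48.5   66.3] 0.03994182322361722 308
side plate [502.1 130.8 319.4 214.8  85. ]
near edge [0.0907 0.3835]
ymin [-0.0822  0.0129]
ymax [-0.0832  0.3305]
bridge [627.9 118.2 316.7  42.8  84.7] 464
rack cloud [ 422.6 -309.2  140.9   68.2   86. ]
0.008 [ 424.  -308.9  139.3   68.2   84.9] 913
0.018 [ 425.2 -309.   128.3   61.    83.9] 285
handle 91 [[0.5055 0.1117 0.041 ]
 [0.5119 0.1273 0.0563]
 [0.5223 0.15   0.0632]]
knob [304.0211 189.0947] 95 [0.6226 0.2166 0.1055 0.6393 0.2261 0.1194 0.6568 0.237  0.1275] [640.4 228.   20.   37.6  67.9]
knob [342.8291 229.265 ] 117 [ 0.6061 -0.0016  0.1062  0.6205  0.0118  0.12    0.6356  0.0281  0.1276] [622.2  14.3  19.5  38.   31.4]
heel [ 456.8 -151.    45.4   47.9   57.9] 0.03955961118074525 270
heel [ 547.3 -265.7   50.9   44.5   26.1] 0.03981438727505687 290
heel [ 595.6 -335.4   46.3   49.    65. ] 0.0400487937559863 310
```

Request:
send_rows --steps "1 0.02 -0.037 0.012 0 0 -0.12;1 0.02 -0.037 0.012 0 0 -0.12;1 0.02 -0.037 0.012 0 0 -0.12;1 0.025 -0.033 0.012 0 0 -0.12;1 0.025 -0.033 0.012 0 0 -0.12"

```text
clock: 0.57
eef_pos: [0.3053, 0.2871, 0.2892]
tool_rot: [0.486, 0.874, -0.0, -0.0]
ft_force: [1.2, 0.7, -0.2]
grip_width: 0.0852
grasp_force: 0.0
```

Request:
send_rows --steps "1 0.025 -0.033 0.012 0 0 -0.12;1 0.03 -0.028 0 0 0 -0.12;1 0.03 -0.028 0 0 0 -0.12;1 0.03 -0.02 0 0 0 -0.11;1 0.03 -0.02 0 0 0 0"

```text
clock: 0.98
eef_pos: [0.4504, 0.1591, 0.3006]
tool_rot: [0.676, 0.737, 0.0, 0.0]
ft_force: [-0.1, 1.1, -0.8]
grip_width: 0.0856
grasp_force: 0.0
```

```bash
python3 - <<'E'
from h import *
np.set_printoptions(precision=4,suppress=True)
c=grab('wrist');save(c,'w1');P=cloud(c);z=P[...,2];o=get_obs();print(o['eef_pos'],o['joint_pos'],c['W'][:3,3])
m=(P[...,0]>.4)&(P[...,0]<.6)&(abs(P[...,1]-.13)<.05)&(z>.055)&(z<.07)
for ce,a,mm in comps(m,50):print('handle top',ce,a,rect(P[mm]),np.median(z[mm]))
m=(abs(P[...,0]-.63)<.1)&(abs(P[...,1]-.13)<.2)&(z>.12)&(z<.16)
for ce,a,mm in comps(m,50): print('knob',ce,a,rect(P[mm]),np.median(z[mm]))
m=(abs(P[...,0]-.63)<.1)&(abs(P[...,1]-.13)<.2)&(abs(z-.082)<.002)
if m.sum()>9: print('bridge',rect(P[m]))
E
```

```text
[0.4554 0.1561 0.2995] [ 0.3329  0.1825  0.1075  1.4934 -0.0041  1.8201] [0.444  0.225  0.4439]
handle top [386.1876 229.8198] 677 [517.4 134.3  40.5  16.2  85.4] 0.06062874227920695
knob [580.9013 140.0345] 1044 [642.7 232.9  14.6  38.5  67.4] 0.1262189524899572
bridge [631.4 125.2 329.1  56.   85. ]
```

View pics/w1.png

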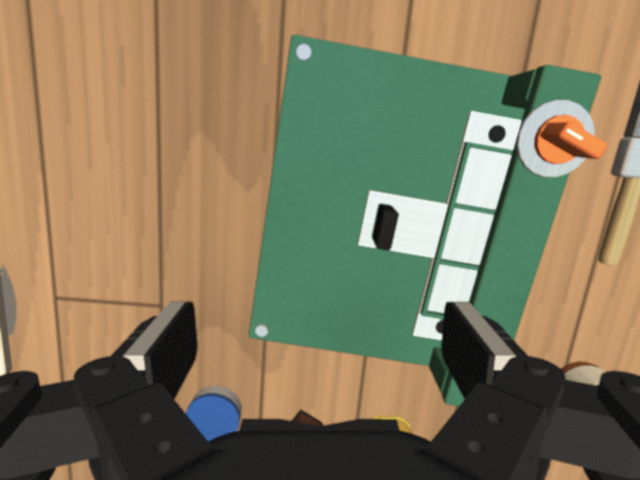

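w1: the handle top is at (386,229) and the left knob at (560,138). The carriage is partly in, with its three nests at about (480,178), (467,237) and (452,288). Next I grip the handle.

Request:
send_rows --steps "0 0.0155 -0.0054 -0.025 0 0 -0.043;0 0.0155 -0.0054 -0.025 0 0 -0.043;0 0.0155 -0.0054 -0.025 0 0 -0.043;0 0.0155 -0.0055 -0.025 0 0 -0.043;0 0 0 -0.03 0 0 0"

```text
clock: 1.45
eef_pos: [0.5143, 0.1386, 0.1696]
tool_rot: [0.737, 0.676, 0.001, 0.001]
ft_force: [1.2, 1.0, 0.3]
grip_width: 0.0425
grasp_force: 0.0
```

Request:
send_rows --steps "0 0 0 -0.04 0 0 0;0 0 0 -0.04 0 0 0;0 0 0 -0.03 0 0 0;0 0 0 -0.02 0 0 0;0 0 0 -0.009 0 0 0"

```text
clock: 1.87
eef_pos: [0.5081, 0.1386, 0.0276]
tool_rot: [0.735, 0.678, -0.003, -0.002]
ft_force: [0.4, 0.6, 0.8]
grip_width: 0.0432
grasp_force: 0.0
```

Request:
send_rows --steps "-1 0 0 0 0 0 0;-1 0 0 0 0 0 0;-1 0 0 0 0 0 0;-1 0 0 0 0 0 0;-1 0 0 0 0 0 0"

```text
clock: 2.28
eef_pos: [0.5124, 0.1395, 0.0326]
tool_rot: [0.736, 0.677, 0.001, 0.001]
ft_force: [1.9, -0.1, -4.3]
grip_width: 0.0148
grasp_force: 60.2
```

Request:
send_rows --steps "-1 -0.01 0.0009 0 0 0 0;-1 -0.02 0.0018 0 0 0 0;-1 -0.02 0.0018 0 0 0 0;-1 -0.02 0.0018 0 0 0 0;-1 -0.015 0.0013 0 0 0 0"

```text
clock: 2.7
eef_pos: [0.4262, 0.1471, 0.0325]
tool_rot: [0.736, 0.677, 0.001, 0.001]
ft_force: [3.0, -0.7, -4.2]
grip_width: 0.0152
grasp_force: 61.4
```

Request:
send_rows --steps "-1 -0.008 0.0007 0 0 0 0;-1 -0.004 0.0004 0 0 0 0;-1 -0.003 0 0 0 0 0;-1 0 0 0 0 0 0;-1 0 0 0 0 0 0"

```text
clock: 3.12
eef_pos: [0.4213, 0.1476, 0.0327]
tool_rot: [0.736, 0.677, 0.006, 0.007]
ft_force: [25.6, -4.8, -25.4]
grip_width: 0.015
grasp_force: 61.3
```

Request:
send_rows --steps "0 0 0 0 0 0 0;0 0 0 0 0 0 0;0 0 0 0.02 0 0 0;0 0 0 0.04 0 0 0;0 0 0 0.04 0 0 0"

```text
clock: 3.53
eef_pos: [0.4092, 0.1475, 0.1321]
tool_rot: [0.735, 0.678, -0.002, -0.001]
ft_force: [1.4, 0.3, 0.1]
grip_width: 0.0426
grasp_force: 0.0
```

Request:
send_rows --steps "1 0.006 -0.024 0.033 0 0 0;1 0.006 -0.024 0.033 0 0 0;1 0.006 -0.024 0.033 0 0 0;1 0.006 -0.024 0.033 0 0 0;1 0.006 -0.024 0.033 0 0 0"

```text
clock: 3.95
eef_pos: [0.4404, 0.0272, 0.2992]
tool_rot: [0.735, 0.678, 0.001, 0.0]
ft_force: [1.5, 0.3, 0.9]
grip_width: 0.0857
grasp_force: 0.0
```

Request:
send_rows --steps "1 0.005 -0.041 0 0 0 0;1 0.005 -0.041 0 0 0 0;1 0.005 -0.041 0 0 0 0;1 0.005 -0.041 0 0 0 0;1 0.005 -0.041 0 0 0 0"

```text
clock: 4.37
eef_pos: [0.4657, -0.1784, 0.2976]
tool_rot: [0.735, 0.678, 0.001, 0.0]
ft_force: [1.2, 1.1, 0.2]
grip_width: 0.0854
grasp_force: 0.0
```

Request:
send_rows --steps "1 0.005 -0.041 0 0 0 0;1 0.005 -0.041 0 0 0 0;1 0.005 -0.041 0 0 0 0;1 0 -0.03 0 0 0 0;1 0 0 0 0 0 0"

```text
clock: 4.78
eef_pos: [0.4803, -0.3349, 0.2957]
tool_rot: [0.737, 0.675, -0.001, 0.0]
ft_force: [-0.3, 1.3, 0.2]
grip_width: 0.0854
grasp_force: 0.0
```

```bash
python3 - <<'E'
from h import *
np.set_printoptions(precision=4,suppress=True)
c=grab('wrist');save(c,'w2');P=cloud(c);z=P[...,2];o=get_obs();print(o['eef_pos'],o['joint_pos'],c['W'][:3,3])
M=masks(c)
for k in('green','red'):
    for ce,a,m in comps(M[k],150): print(k,ce.round(),a,np.nanmedian(P[m],0),onplane(c,ce,np.nanmedian(z[m]))[0],rect(P[m]))
m=(z>.034)&(z<.05)&(P[...,0]<.75)&(P[...,1]>-.5)
for ce,a,mm in comps(m,150): print('top',ce.round(),a,rect(P[mm]),np.median(z[mm]))
E
```

```text
[ 0.4804 -0.3322  0.2959] [-0.6051  0.4024  0.3978  1.5675  0.0003  1.0516] [ 0.4856 -0.2689  0.4389]
green [388. 115.] 720 [ 0.5496 -0.2642  0.0419] [ 0.5496 -0.2642  0.0419] [ 549.2 -264.2   27.2   26.4   77.6]
red [268. 165.] 9725 [ 0.4292 -0.302   0.0092] [ 0.4292 -0.3026  0.0092] [ 426.6 -306.2  141.7   72.2   82.4]
red [635. 156.] 210 [ 0.7819 -0.3222  0.0419] [ 0.7815 -0.322   0.0419] [ 780.7 -322.2   10.1   25.8    8.2]
red [441. 186.] 765 [ 0.5983 -0.3346  0.0421] [ 0.5982 -0.3346  0.0421] [ 596.9 -334.1   29.9   27.3   64.2]
top [277.   6.] 697 [ 454.  -166.    12.7   52.1   84.7] 0.04035416450174145
top [385. 116.] 2404 [ 549.7 -264.5   49.8   44.7   27.8] 0.04099508063344648
top [438. 185.] 2113 [ 598.  -335.    43.9   49.5   65.8] 0.0412225418992922
top [534. 217.] 436 [ 692.8 -375.4   51.7   22.1   63.9] 0.04228907039933971
```

View pics/w2.png

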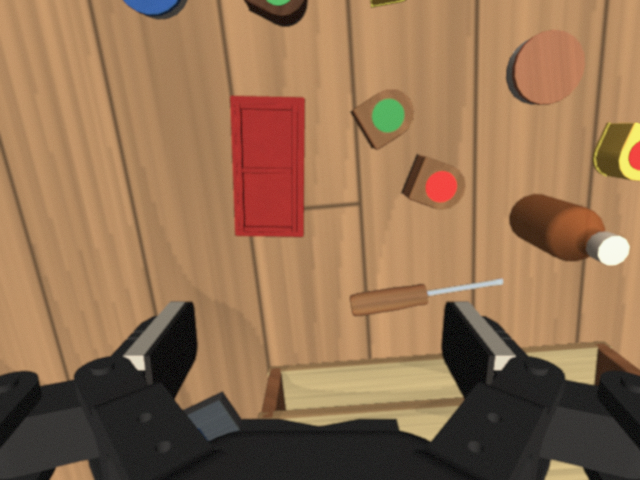

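w2: the red-tag brown heel is at (438,185), the green-tag one at (385,116), the rack at (268,165), the awl at (390,300) and the bottle at (565,230). The brown body makes the red heel the right one; the yellow block at (620,150) is a look-alike.

Request:
send_rows --steps "0.5 0.011 0 -0.0176 0 0 0.1234;0.5 0.011 0 -0.0176 0 0 0.1234;0.5 0.011 0 -0.0176 0 0 0.1234;0.5 0.011 0 -0.0176 0 0 0.1234;0.5 0.011 0 -0.0176 0 0 0.1234"

```text
clock: 5.25
eef_pos: [0.5368, -0.328, 0.2087]
tool_rot: [0.492, 0.871, 0.0, 0.0]
ft_force: [0.3, -0.6, -0.2]
grip_width: 0.0642
grasp_force: 0.0
```

Request:
send_rows --steps "0.5 0.011 0 -0.0176 0 0 0.1234;0.5 0.011 0 -0.0176 0 0 0.1234;0.5 0.011 0 -0.0176 0 0 0.1234;0.5 0.011 0 -0.0176 0 0 0.1234;0.5 0.011 0 -0.0176 0 0 0.1234"

```text
clock: 5.67
eef_pos: [0.592, -0.3278, 0.1207]
tool_rot: [0.204, 0.979, 0.0, 0.0]
ft_force: [-0.1, -0.2, 0.3]
grip_width: 0.0641
grasp_force: 0.0
```

Request:
send_rows --steps "0.5 0 0 0 0 0 0;0.5 0 0 0 0 0 0;0.5 0 0 0 0 0 0;0.5 0 0 0 0 0 0;0.5 0 0 0 0 0 0"

```text
clock: 6.08
eef_pos: [0.5916, -0.3303, 0.1225]
tool_rot: [0.208, 0.978, -0.0, 0.001]
ft_force: [0.4, 0.2, 0.3]
grip_width: 0.0636
grasp_force: 0.0
```

```bash
cat >> h.py <<'E'
def yaw():
    q=get_obs()['tool_rot'];return np.degrees(np.arctan2(*R.from_quat(q).as_matrix()[[1,0],1]))
def look(name,amin=150):
    c=grab(name);P=cloud(c);z=P[...,2];M=masks(c)
    for k in('green','red'):
        for ce,a,m in comps(M[k],amin):
            if np.nanmedian(z[m])<.1: print(k,ce.round(),a,np.nanmedian(z[m]).round(4),onplane(c,ce,np.nanmedian(z[m]))[0].round(4))
    m=(z>.034)&(z<.075)&(P[...,0]<.75)&(P[...,0]>.3)&(abs(P[...,1]+.1)<.4)
    for ce,a,mm in comps(m,150): print('top',ce.round(),a,rect(P[mm]),np.median(z[mm]).round(4))
    return c,P
E
python3 - <<'E'
from h import *
print(get_obs()['eef_pos'],yaw());c,P=look('wrist');save(c,'w3');look('scene',50)
E
```

```text
[ 0.59161259 -0.33028687  0.12252486] 65.93816900079202
green [402. 130.] 2374 0.0418 [ 0.5493 -0.264   0.0418]
red [199.  22.] 6768 0.0091 [ 0.4503 -0.3428  0.0091]
red [630.  61.] 1002 0.0416 [ 0.565  -0.1477  0.0416]
red [318. 261.] 2061 0.042 [ 0.5978 -0.3345  0.042 ]
top [616.  59.] 4324 [ 562.8 -153.6   27.8   50.5   76.7] 0.0405
top [398. 126.] 7317 [ 549.6 -264.3   50.4   44.9   27.2] 0.041
top [317. 254.] 5683 [ 597.9 -334.8   44.2   50.    65.7] 0.0411
top [319. 410.] 1718 [ 691.1 -375.    49.1   19.1   65.5] 0.0461
green [341. 229.] 1635 0.0117 [0.4678 0.0256 0.0117]
green [272. 217.] 93 0.0408 [ 0.4611 -0.1498  0.0408]
green [430. 240.] 1663 0.0114 [0.4861 0.2507 0.0114]
green [221. 244.] 89 0.0411 [ 0.5507 -0.2645  0.0411]
green [381. 286.] 4358 0.0123 [0.626  0.1287 0.0123]
red [218. 212.] 1141 0.009 [ 0.4317 -0.3025  0.009 ]
red [270. 252.] 63 0.0405 [ 0.5678 -0.1405  0.0405]
red [188. 259.] 104 0.0409 [ 0.5989 -0.3355  0.0409]
red [269. 292.] 96 0.0409 [ 0.6751 -0.1288  0.0409]
red [295. 334.] 648 0.0892 [ 0.7894 -0.0527  0.0892]
red [173. 335.] 93 0.0413 [ 0.7912 -0.3219  0.0413]
top [389. 208.] 164 [422.3 143.5  39.8  17.5  87. ] 0.0555
top [273. 217.] 258 [ 461.3 -148.9   44.5   50.8   59.6] 0.0398
top [221. 244.] 288 [ 550.3 -264.3   51.8   43.5   25.5] 0.0399
top [271. 253.] 295 [ 569.1 -139.3   50.    43.2    1.1] 0.0397
top [189. 259.] 310 [ 599.5 -333.3   46.2   50.1   64.9] 0.0399
top [270. 293.] 352 [ 675.2 -127.4   44.4   49.1    3.1] 0.0397
top [158. 302.] 246 [ 718.1 -374.5   28.3   53.8   39.1] 0.0551
```

Request:
send_rows --steps "0.5 -0.0016 -0.0007 -0.03 0 0 0;0.5 0 0 -0.03 0 0 0;0.5 0 0 -0.03 0 0 0;0.5 0 0 -0.0175 0 0 0;0.5 0 0 0 0 0 0"

```text
clock: 6.6
eef_pos: [0.586, -0.329, 0.0079]
tool_rot: [0.208, 0.978, 0.001, -0.004]
ft_force: [-2.0, 0.1, -0.9]
grip_width: 0.064
grasp_force: 0.0
```

Request:
send_rows --steps "-1 0 0 0 0 0 0;-1 0 0 0 0 0 0;-1 0 0 0 0 0 0;-1 0 0 0 0 0 0;-1 0 0 0 0 0 0"

```text
clock: 7.02
eef_pos: [0.5908, -0.3313, 0.0147]
tool_rot: [0.208, 0.978, -0.0, 0.001]
ft_force: [0.5, -0.4, 2.1]
grip_width: 0.0427
grasp_force: 63.0
```

Request:
send_rows --steps "-1 0 0 0.01 0 0 0;-1 0 0 0.03 0 0 0;-1 0 0 0.035 0 0 0;-1 0 0 0.01 0 0 0;-1 0 0 0 0 0 0"

```text
clock: 7.43
eef_pos: [0.5928, -0.3324, 0.1039]
tool_rot: [0.208, 0.978, -0.002, 0.005]
ft_force: [0.7, -0.4, -0.3]
grip_width: 0.043
grasp_force: 62.2
```

Request:
send_rows --steps "-1 -0.0144 0.0057 0.0045 0 0 -0.1144;-1 -0.0144 0.0057 0.0045 0 0 -0.1144;-1 -0.0144 0.0057 0.0045 0 0 -0.1144;-1 -0.0144 0.0057 0.0045 0 0 -0.1144;-1 -0.0144 0.0057 0.0045 0 0 -0.1144"

```text
clock: 7.85
eef_pos: [0.5161, -0.3014, 0.119]
tool_rot: [0.478, 0.878, 0.0, -0.001]
ft_force: [-0.4, -0.9, 0.5]
grip_width: 0.0431
grasp_force: 62.1
```

Request:
send_rows --steps "-1 -0.0144 0.0057 0.0045 0 0 -0.1144;-1 -0.0144 0.0057 0.0045 0 0 -0.1144;-1 -0.0144 0.0057 0.0045 0 0 -0.1144;-1 -0.0144 0.0057 0.0045 0 0 -0.1144;-1 -0.0144 0.0057 0.0045 0 0 -0.1144"

```text
clock: 8.27
eef_pos: [0.4441, -0.2729, 0.1417]
tool_rot: [0.706, 0.708, -0.0, -0.001]
ft_force: [-0.2, -0.3, -0.9]
grip_width: 0.0429
grasp_force: 62.1
```

Request:
send_rows --steps "-1 -0.0144 0.0057 0 0 0 -0.1144;-1 0 0 0 0 0 0;-1 0 0 0 0 0 0;-1 0 0 0 0 0 0;-1 0 0 0 0 0 0"

```text
clock: 8.68
eef_pos: [0.4319, -0.2683, 0.1425]
tool_rot: [0.743, 0.669, 0.0, -0.0]
ft_force: [0.2, -0.0, 0.0]
grip_width: 0.043
grasp_force: 62.1
```

```bash
python3 - <<'E'
from h import *
o=get_obs();print(o['eef_pos'],yaw(),o['grasp_force'],o['grip_width']);c,P=look('wrist');save(c,'w4');z=P[...,2]
r=masks(c)['red']
m=r&(abs(P[...,0]-.43)<.09)&(abs(P[...,1]+.3)<.1)
for lo,hi in((.014,.022),(.004,.0125)): 
    for ce,a,q in comps(m&(z>lo)&(z<hi),200): print(lo,ce.round(),a,rect(P[q]),np.median(z[q]))
E
```

```text
[ 0.43193111 -0.26827275  0.1424623 ] -6.01676105485546 62.09273725748062 0.042970859121318684
green [349.  23.] 2270 0.0419 [ 0.4597 -0.1504  0.0419]
green [513. 211.] 1752 0.042 [ 0.5496 -0.2636  0.042 ]
red [547.   2.] 178 0.042 [ 0.5652 -0.1517  0.042 ]
red [321. 217.] 8606 0.0091 [ 0.4332 -0.2621  0.0091]
top [345.  30.] 5609 [ 455.9 -155.1   33.5   55.6   84.2] 0.041
top [534.  13.] 2096 [ 563.4 -157.3   16.4   45.7   82.3] 0.0405
top [507. 212.] 5475 [ 549.5 -263.9   49.9   44.4   27.8] 0.0411
0.014 [320. 213.] 1687 [ 432.6 -265.9   46.8   61.2   84. ] 0.018697831698413603
0.004 [322. 200.] 2390 [ 433.2 -263.4   57.5   73.4   84. ] 0.008791262880249756
0.004 [320. 228.] 4395 [ 432.1 -270.6   43.1   51.4   83.9] 0.008895569970884143
```

View pics/w4.png

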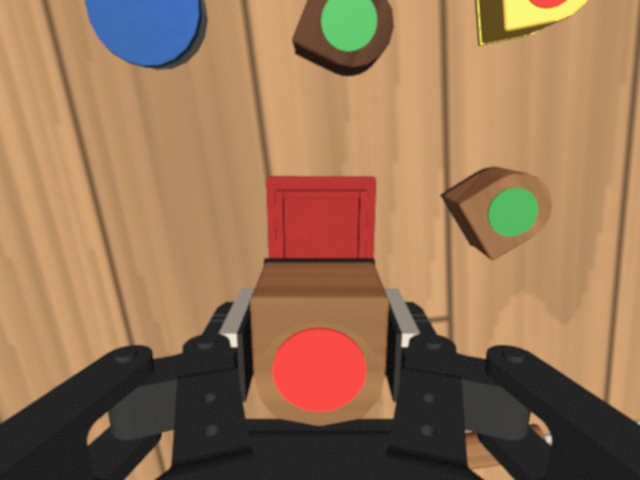

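w4: the held red heel's tag is at (320,370), with the rack's left nest below it at (320,225).

```bash
python3 - <<'E'
from h import *
c=grab('wrist');h=cv2.cvtColor(c['frame'],cv2.COLOR_RGB2HSV)
m=(masks(c)['red']|((h[...,0]<6)&(h[...,1]>150)&(h[...,2]>190)));m[:322]=0
for ce,a,q in comps(m,800):
    P=cloud(c);print(ce,a,np.nanmedian(P[q],0),onplane(c,ce,np.nanmedian(P[q][:,2])))
E
```

```text
[318.93540514 369.43752034] 6146 [ 0.4304731  -0.27710582  0.16992216] [[ 0.4304726  -0.27709674  0.16992216]]
```

Request:
send_rows --steps "-1 0.001 0.0007 -0.035 0 0 0;-1 0 0 -0.035 0 0 0;-1 0 0 -0.02 0 0 0;-1 0 0 -0.01 0 0 0;-1 0 0 -0.006 0 0 0"

```text
clock: 9.2
eef_pos: [0.4316, -0.2668, 0.0351]
tool_rot: [0.744, 0.669, -0.0, -0.001]
ft_force: [0.1, -0.2, -0.1]
grip_width: 0.0432
grasp_force: 62.2
```

Request:
send_rows --steps "-1 0 0 -0.004 0 0 0;-1 0 0 -0.003 0 0 0;-1 0 0 -0.003 0 0 0;-1 0 0 -0.002 0 0 0;-1 0 0 0 0 0 0"

```text
clock: 9.62
eef_pos: [0.4327, -0.2676, 0.0253]
tool_rot: [0.744, 0.669, 0.0, 0.001]
ft_force: [0.1, 0.6, -0.5]
grip_width: 0.0432
grasp_force: 40.6
```

Request:
send_rows --steps "-1 0 0 -0.002 0 0 0;-1 0 0 -0.001 0 0 0;-1 0 0 0 0 0 0;-1 0 0 0 0 0 0;-1 0 0 0 0 0 0"

```text
clock: 10.03
eef_pos: [0.4328, -0.2676, 0.0226]
tool_rot: [0.744, 0.669, 0.0, 0.001]
ft_force: [-0.1, 0.8, 5.3]
grip_width: 0.043
grasp_force: 61.1
```

Request:
send_rows --steps "0.5 0 0 0 0 0 0;0.5 0 0 0 0 0 0;0.5 0 0 0 0 0 0;0.5 0 0 0.03 0 0 0;0.5 0 0 0.035 0 0 0"

```text
clock: 10.45
eef_pos: [0.4296, -0.2657, 0.0845]
tool_rot: [0.744, 0.668, -0.001, -0.004]
ft_force: [0.6, -1.2, 0.3]
grip_width: 0.0639
grasp_force: 0.0
```

Request:
send_rows --steps "0.5 0.0137 0 0.015 0 0 -0.1226;0.5 0.0137 0 0.015 0 0 -0.1226;0.5 0.0137 0 0.01 0 0 -0.1226;0.5 0.0137 0 0 0 0 -0.1226;0.5 0.0137 0 0 0 0 -0.1226"

```text
clock: 10.87
eef_pos: [0.5019, -0.2676, 0.1278]
tool_rot: [0.912, 0.41, 0.001, 0.001]
ft_force: [-0.6, -1.1, -0.3]
grip_width: 0.064
grasp_force: 0.0
```

Request:
send_rows --steps "0.5 0.0137 0 0 0 0 -0.1226;0.5 0.0137 0 0 0 0 -0.1226;0.5 0.0137 0 0 0 0 -0.1226;0.5 0 0 0 0 0 0;0.5 0 0 0 0 0 0"

```text
clock: 11.28
eef_pos: [0.5418, -0.2671, 0.1261]
tool_rot: [0.971, 0.241, -0.001, -0.0]
ft_force: [-0.3, 0.9, 0.2]
grip_width: 0.0641
grasp_force: 0.0
```

```bash
python3 - <<'E'
from h import *
o=get_obs();print(o['eef_pos'],yaw(),o['joint_pos']);c,P=look('wrist');save(c,'w5');print('--');c,P=look('scene',50);save(c,'s5');z=P[...,2]
cv2.imwrite('pics/s5c.png',cv2.resize(cv2.cvtColor(c['frame'],cv2.COLOR_RGB2BGR)[170:350,130:330],None,fx=3,fy=3))
E
```

```text
[ 0.54178089 -0.26705761  0.1260908 ] -62.10173070682089 [-4.57887674e-01  5.06727659e-01  1.17785528e-01  1.18329357e+00
 -1.67829200e-04  2.19678792e+00]
green [321. 230.] 1895 0.042 [ 0.55   -0.2641  0.042 ]
green [ 77. 272.] 1871 0.0418 [ 0.4603 -0.1496  0.0418]
red [127.  94.] 2520 0.0417 [ 0.5673 -0.1396  0.0417]
red [316. 375.] 7791 0.0091 [ 0.4462 -0.3157  0.0091]
red [250. 404.] 1437 0.05 [ 0.4327 -0.2765  0.05  ]
top [625.  81.] 2369 [ 695.5 -368.    48.1   17.9   39.7] 0.0446
top [129.  97.] 7548 [ 567.  -139.8   50.1   44.2    4.8] 0.0408
top [320. 232.] 5685 [ 549.6 -264.1   49.6   44.1   27.2] 0.0412
top [ 78. 272.] 5572 [ 459.2 -149.6   44.    51.1   59.3] 0.0409
top [251. 391.] 4211 [ 431.6 -276.6   49.1   45.    83.3] 0.0489
--
green [341. 229.] 1636 0.0117 [0.4678 0.0256 0.0117]
green [272. 217.] 93 0.0402 [ 0.4607 -0.1499  0.0402]
green [430. 239.] 1656 0.0115 [0.4853 0.2505 0.0115]
green [221. 244.] 89 0.0412 [ 0.5507 -0.2644  0.0412]
green [381. 286.] 4348 0.0124 [0.6259 0.1286 0.0124]
red [218. 215.] 648 0.0092 [ 0.4421 -0.2995  0.0092]
red [270. 252.] 63 0.0409 [ 0.5681 -0.1404  0.0409]
red [269. 292.] 97 0.0404 [ 0.6747 -0.1288  0.0404]
red [295. 334.] 648 0.0892 [ 0.7894 -0.0527  0.0892]
red [173. 335.] 93 0.0409 [ 0.7911 -0.322   0.0409]
top [388. 209.] 168 [422.3 143.5  39.9  20.6  83.8] 0.0543
top [273. 217.] 264 [ 461.4 -148.1   44.5   51.3   60.8] 0.0397
top [221. 244.] 283 [ 550.8 -263.8   48.6   43.3   26.4] 0.04
top [271. 253.] 300 [ 569.7 -139.5   49.2   44.6    1.3] 0.0399
top [270. 293.] 347 [ 676.  -127.3   43.6   48.2    5.5] 0.0398
top [158. 302.] 243 [ 717.9 -374.1   28.3   53.6   41. ] 0.0547
```

View pics/s5c.png

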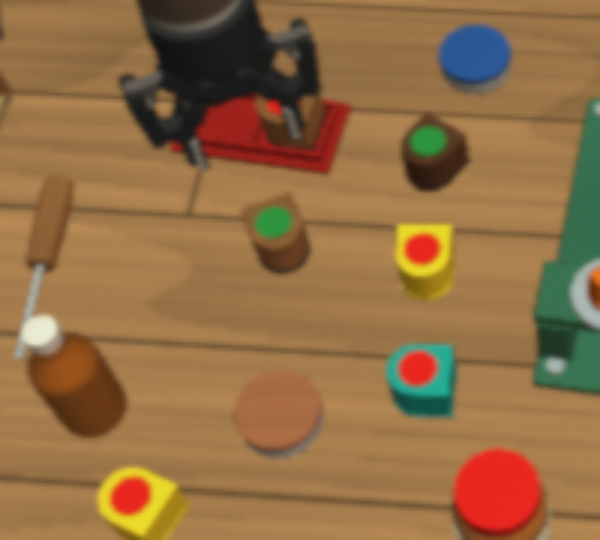

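The enlarged crop shows the red-tag brown heel in the rack at about (285,115). The two green brown heels stand at (275,225) and (430,150). The yellow and turquoise blocks are look-alikes, so I grasp the green heel at (275,225).

Request:
send_rows --steps "0.5 0 0 -0.035 0 0 0;0.5 0 0 -0.035 0 0 0;0.5 0 0 -0.025 0 0 0;0.5 0 0 -0.01 0 0 0;0.5 0 0 -0.006 0 0 0"

```text
clock: 11.8
eef_pos: [0.5397, -0.2667, 0.014]
tool_rot: [0.971, 0.24, -0.002, -0.001]
ft_force: [-0.2, -0.3, -0.2]
grip_width: 0.0642
grasp_force: 0.0
```

Request:
send_rows --steps "0.5 0 0 0 0 0 0;-1 0 0 0 0 0 0;-1 0 0 0 0 0 0;-1 0 0 0 0 0 0;-1 0 0 0 0 0 0"

```text
clock: 12.22
eef_pos: [0.5436, -0.2682, 0.0182]
tool_rot: [0.971, 0.24, 0.002, 0.001]
ft_force: [-0.7, -1.0, 5.7]
grip_width: 0.0428
grasp_force: 62.9
```

Request:
send_rows --steps "-1 0 0 0 0 0 0;-1 0 0 0.02 0 0 0;-1 0 0 0.035 0 0 0;-1 0 0 0.035 0 0 0;-1 0 0 0.03 0 0 0"

```text
clock: 12.63
eef_pos: [0.542, -0.2673, 0.1382]
tool_rot: [0.971, 0.24, 0.0, 0.0]
ft_force: [0.8, -0.8, 0.1]
grip_width: 0.0426
grasp_force: 62.2
```

Request:
send_rows --steps "-1 -0.0027 0.0393 0.001 0 0 0.0998;-1 -0.0027 0.0393 0.001 0 0 0.0998;-1 -0.0027 0.0393 0.001 0 0 0.0998;-1 -0.0027 0.0393 0.001 0 0 0.0998;-1 -0.0027 0.0393 0.001 0 0 0.0998"

```text
clock: 13.05
eef_pos: [0.528, -0.0693, 0.1415]
tool_rot: [0.881, 0.474, 0.0, 0.0]
ft_force: [0.6, 0.5, -0.4]
grip_width: 0.0428
grasp_force: 62.2
```

Request:
send_rows --steps "-1 -0.0027 0.0393 0.001 0 0 0.0998;-1 -0.0027 0.0393 0.001 0 0 0.0998;-1 -0.0027 0.0393 0.001 0 0 0.0998;-1 -0.0027 0.0393 0.001 0 0 0.0998;-1 -0.0027 0.0393 0.001 0 0 0.0998"

```text
clock: 13.47
eef_pos: [0.5144, 0.1276, 0.1465]
tool_rot: [0.736, 0.677, 0.0, 0.0]
ft_force: [0.3, -0.1, -1.7]
grip_width: 0.043
grasp_force: 62.2
```

Request:
send_rows --steps "-1 0 0 0 0 0 0;-1 0 0 0 0 0 0;-1 0 0 0 0 0 0;-1 0 0 0 0 0 0;-1 0 0 0 0 0 0"

```text
clock: 13.88
eef_pos: [0.515, 0.1243, 0.1459]
tool_rot: [0.739, 0.674, -0.0, 0.0]
ft_force: [0.4, 0.5, -0.4]
grip_width: 0.0428
grasp_force: 62.2
```

```bash
python3 - <<'E'
from h import *
o=get_obs();print(o['eef_pos'],yaw(),o['grasp_force'],o['grip_width']);c=grab('wrist');save(c,'w6');P=cloud(c);z=P[...,2]
h=cv2.cvtColor(c['frame'],cv2.COLOR_RGB2HSV)
m=masks(c)['green'].copy();m[:322]=0
for ce,a,q in comps(m&(z>.12),800): print('tag',ce,a,onplane(c,ce,np.nanmedian(P[q][:,2])))
S=h[...,1];V=h[...,2]
for zz,lo,hi in((.018,.014,.0225),(.028,.0245,.032)):
    for ce,a,q in comps((z>lo)&(z<hi)&(abs(P[...,0]-.515)<.07)&(abs(P[...,1]-.13)<.12),150):
        white=(S[q]<60).mean(); print(zz,ce.round(),a,rect(P[q]),np.median(z[q]).round(4),'white %.2f'%white)
w=(S<60)&(V>150)&(z>.012)&(z<.025)
for ce,a,q in comps(w,200): print('white',ce.round(),a,rect(P[q]),np.median(z[q]).round(4))
E
```

```text
[0.51499663 0.1242678  0.14588101] -5.256171480623611 62.19726875424385 0.04282293481543782
tag [318.89311365 336.12082805] 2367 [[0.51452065 0.12524282 0.16970977]]
0.018 [320.  39.] 3410 [523.9 241.5  21.3  62.7  85.8] 0.0187 white 1.00
0.018 [317. 114.] 7885 [520.1 196.9  58.4  51.9  85. ] 0.0187 white 1.00
0.018 [242. 210.] 4934 [463.1 138.5  61.9  40.2  85.4] 0.0188 white 1.00
0.018 [317. 195.] 3621 [515.1 143.3  37.8  51.3  84.7] 0.0189 white 1.00
0.028 [318. 131.] 4553 [518.2 174.9 111.7  61.8  85.1] 0.0286 white 0.13
white [317.  29.] 4618 [524.3 246.4  30.4  64.4  85. ] 0.0185
white [317. 114.] 7825 [520.1 196.9  57.9  51.9  84.9] 0.0187
white [221. 208.] 8286 [440.6 140.4  62.9  84.8  85. ] 0.0188
white [318. 195.] 3618 [515.2 144.   37.6  51.6  85.7] 0.0189
```

View pics/w6.png

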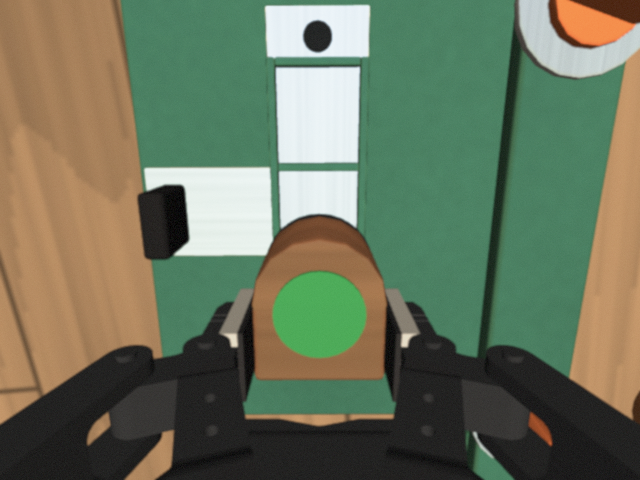

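```bash
python3 - <<'E'
from h import *
c=grab('wrist');P=cloud(c)
for ce,a,q in comps(masks(c)['green']&(P[...,2]>.15),800): print('tag',ce,a,onplane(c,ce,np.nanmedian(P[q][:,2])),rect(P[q]))
E
```

```text
tag [318.94202424 313.88355716] 6106 [[0.51531272 0.13302127 0.16973813]] [515.2 132.5  29.1  29.6   5.3]
```

w6: the held green heel is at (319,314). The left nest is at (317,114) and the middle nest is under the heel.

Request:
send_rows --steps "-1 -0.0005 0.002 -0.035 0 0 0;-1 0 0 -0.03 0 0 0;-1 0 0 -0.02 0 0 0;-1 0 0 -0.01 0 0 0;-1 0 0 -0.005 0 0 0"

```text
clock: 14.4
eef_pos: [0.5133, 0.1266, 0.0442]
tool_rot: [0.738, 0.674, -0.001, -0.001]
ft_force: [0.0, -0.4, -0.5]
grip_width: 0.0426
grasp_force: 62.2
```

Request:
send_rows --steps "-1 0 0 -0.003 0 0 0;-1 0 0 -0.003 0 0 0;-1 0 0 -0.003 0 0 0;-1 0 0 -0.001 0 0 0;-1 0 0 0 0 0 0"

```text
clock: 14.82
eef_pos: [0.5149, 0.1278, 0.0365]
tool_rot: [0.738, 0.675, 0.001, 0.0]
ft_force: [0.9, 0.3, -0.8]
grip_width: 0.0429
grasp_force: 62.2
```

Request:
send_rows --steps "-1 0 -0.001 -0.001 0 0 0;-1 0 0 -0.001 0 0 0;-1 0 0 -0.001 0 0 0;-1 0 0 0 0 0 0;-1 0 0 0 0 0 0"

```text
clock: 15.23
eef_pos: [0.517, 0.1274, 0.0362]
tool_rot: [0.738, 0.675, 0.003, 0.001]
ft_force: [-1.9, 0.1, 12.4]
grip_width: 0.0429
grasp_force: 63.8
```

Request:
send_rows --steps "0.5 0 0 0 0 0 0;0.5 0 0 0 0 0 0;0.5 0 0 0 0 0 0;0.5 0 0 0.03 0 0 0;0.5 0 0 0.035 0 0 0"

```text
clock: 15.65
eef_pos: [0.5113, 0.1259, 0.0954]
tool_rot: [0.738, 0.675, -0.004, -0.002]
ft_force: [1.2, 0.6, 0.0]
grip_width: 0.0639
grasp_force: 0.0
```

Request:
send_rows --steps "0.5 -0.0063 -0.0273 0.015 0 0 0.1122;0.5 -0.0063 -0.0273 0.013 0 0 0.1122;0.5 -0.0063 -0.0273 0 0 0 0.1122;0.5 -0.0063 -0.0273 0 0 0 0.1122;0.5 -0.0063 -0.0273 0 0 0 0.1122"

```text
clock: 16.07
eef_pos: [0.4825, -0.0109, 0.126]
tool_rot: [0.52, 0.854, 0.0, 0.0]
ft_force: [0.8, -0.4, 1.2]
grip_width: 0.0639
grasp_force: 0.0
```

Request:
send_rows --steps "0.5 -0.0063 -0.0273 0 0 0 0.1122;0.5 -0.0063 -0.0273 0 0 0 0.1122;0.5 -0.0063 -0.0273 0 0 0 0.1122;0.5 -0.0063 -0.0273 0 0 0 0.1122;0.5 -0.0063 -0.0273 0 0 0 0.1122"

```text
clock: 16.48
eef_pos: [0.4506, -0.1475, 0.1256]
tool_rot: [0.263, 0.965, -0.0, -0.0]
ft_force: [-0.0, -0.6, -0.5]
grip_width: 0.0639
grasp_force: 0.0
```

Request:
send_rows --steps "0.5 0 0 0 0 0 0;0.5 0 0 0 0 0 0;0.5 0 0 0 0 0 0;0.5 0 0 0 0 0 0;0.5 0 0 0 0 0 0"

```text
clock: 16.9
eef_pos: [0.4516, -0.1454, 0.1258]
tool_rot: [0.265, 0.964, 0.0, -0.0]
ft_force: [-0.1, 0.2, -0.2]
grip_width: 0.0642
grasp_force: 0.0
```

```bash
python3 - <<'E'
from h import *
o=get_obs();print(o['eef_pos'],yaw());c,P=look('wrist');save(c,'w7')
m=(P[...,2]>.034)&(P[...,2]<.05)&(np.hypot(P[...,0]-.46,P[...,1]+.15)<.06);print(np.nanmean(P[m],0))
print('--');look('scene',50)
E
```

```text
[ 0.45158151 -0.14535718  0.12576753] 59.24530487922771
green [322. 262.] 1862 0.042 [ 0.4597 -0.149   0.042 ]
red [ 87. 302.] 9690 0.0096 [ 0.412  -0.3073  0.0096]
red [110. 332.] 1895 0.0502 [ 0.4311 -0.2767  0.0502]
red [413. 393.] 798 0.042 [ 0.5649 -0.1436  0.042 ]
top [321. 255.] 5537 [ 459.7 -149.3   44.    50.3   59.8] 0.0411
top [119. 323.] 5632 [ 431.3 -276.2   50.    43.8   84.1] 0.0492
top [616. 359.] 2360 [597.8 -25.9  14.9  30.7  21.1] 0.0513
top [401. 387.] 2258 [ 564.3 -146.4   44.6   30.1    4.1] 0.041
top [511. 470.] 794 [ 654.6 -113.2   31.7   16.2   58.2] 0.04
[ 0.45651452 -0.14745895  0.04107893]
--
green [341. 229.] 1656 0.0117 [0.4679 0.0258 0.0117]
green [272. 217.] 93 0.0407 [ 0.4611 -0.1498  0.0407]
green [430. 239.] 1679 0.0115 [0.4853 0.2501 0.0115]
green [385. 237.] 91 0.0585 [0.5181 0.1346 0.0585]
green [383. 272.] 1861 0.0803 [0.6275 0.1266 0.0803]
green [379. 297.] 2424 0.0112 [0.6551 0.1251 0.0112]
red [213. 213.] 864 0.009 [ 0.4369 -0.3144  0.009 ]
red [224. 203.] 82 0.0488 [ 0.432  -0.2777  0.0488]
red [270. 252.] 63 0.0402 [ 0.5676 -0.1405  0.0402]
red [269. 292.] 97 0.041 [ 0.675  -0.1287  0.041 ]
red [295. 334.] 647 0.0893 [ 0.7894 -0.0527  0.0893]
red [173. 335.] 93 0.0413 [ 0.7912 -0.3219  0.0413]
top [226. 205.] 302 [ 432.7 -275.2   50.1   46.2   83.9] 0.0473
top [389. 209.] 166 [424.8 143.3  39.5  18.4  83.8] 0.0552
top [273. 217.] 264 [ 462.5 -148.3   44.6   51.2   61. ] 0.0397
top [385. 240.] 378 [518.  135.4  49.7  46.4  84.9] 0.0566
top [271. 253.] 299 [ 568.5 -138.9   52.2   44.2    7.2] 0.0398
top [270. 293.] 354 [ 675.5 -127.5   44.7   49.2    1.9] 0.0397
top [158. 302.] 247 [ 717.6 -374.1   29.8   53.7   41.9] 0.0556
```

View pics/w7.png

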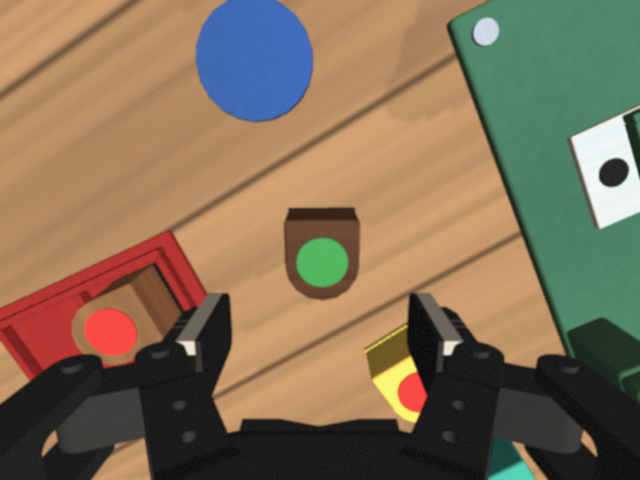

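w7: the green heel is at (322,255), flat face towards the top, centred between the fingers. The red heel is still in the rack.

Request:
send_rows --steps "0.5 0 0 -0.035 0 0 0;0.5 0 0 -0.035 0 0 0;0.5 0 0 -0.023 0 0 0;0.5 0 0 -0.01 0 0 0;0.5 0 0 -0.006 0 0 0"

```text
clock: 17.42
eef_pos: [0.45, -0.1452, 0.0149]
tool_rot: [0.265, 0.964, 0.0, -0.002]
ft_force: [0.2, 0.8, 0.8]
grip_width: 0.0639
grasp_force: 0.0
```

Request:
send_rows --steps "0.5 0 0 0 0 0 0;-1 0 0 0 0 0 0;-1 0 0 0 0 0 0;-1 0 0 0 0 0 0;-1 0 0 0 0 0 0"

```text
clock: 17.83
eef_pos: [0.4527, -0.1467, 0.0182]
tool_rot: [0.266, 0.964, -0.0, 0.001]
ft_force: [0.6, 0.4, 4.0]
grip_width: 0.0429
grasp_force: 62.8
```

Request:
send_rows --steps "-1 0 0 0 0 0 0;-1 0 0 0.02 0 0 0;-1 0 0 0.035 0 0 0;-1 0 0 0.035 0 0 0;-1 0 0 0.035 0 0 0"

```text
clock: 18.25
eef_pos: [0.4506, -0.1461, 0.143]
tool_rot: [0.266, 0.964, 0.0, -0.001]
ft_force: [0.3, -0.6, -1.4]
grip_width: 0.043
grasp_force: 62.3
```

Request:
send_rows --steps "-1 0.0069 0.0351 0 0 0 -0.1121;-1 0.0069 0.0351 0 0 0 -0.1121;-1 0.0069 0.0351 0 0 0 -0.1121;-1 0.0069 0.0351 0 0 0 -0.1121;-1 0.0069 0.0351 0 0 0 -0.1121"

```text
clock: 18.67
eef_pos: [0.4853, 0.0271, 0.1422]
tool_rot: [0.52, 0.854, 0.0, 0.0]
ft_force: [0.5, -0.3, 0.0]
grip_width: 0.0429
grasp_force: 62.3
```

Request:
send_rows --steps "-1 0.0069 0.0351 0 0 0 -0.1121;-1 0.0069 0.0351 0 0 0 -0.1121;-1 0.0069 0.0351 0 0 0 -0.1121;-1 0.0069 0.0351 0 0 0 -0.1121;-1 0.0069 0.0351 0 0 0 -0.1121"

```text
clock: 19.08
eef_pos: [0.5197, 0.2029, 0.1419]
tool_rot: [0.736, 0.677, -0.0, 0.0]
ft_force: [0.9, -0.3, -1.0]
grip_width: 0.0429
grasp_force: 62.3
```

Request:
send_rows --steps "-1 0 0 0 0 0 0;-1 0 0 0 0 0 0;-1 0 0 0 0 0 0;-1 0 0 0 0 0 0;-1 0 0 0 0 0 0"

```text
clock: 19.5
eef_pos: [0.5197, 0.1998, 0.142]
tool_rot: [0.734, 0.679, -0.0, 0.0]
ft_force: [-0.6, -0.8, -0.4]
grip_width: 0.0429
grasp_force: 62.3
```

```bash
python3 - <<'E'
from h import *
o=get_obs();print(o['eef_pos'],yaw(),o['grasp_force']);c=grab('wrist');save(c,'w8');P=cloud(c);z=P[...,2]
h=cv2.cvtColor(c['frame'],cv2.COLOR_RGB2HSV)
for ce,a,q in comps(masks(c)['green']&(z>.15),800): print('tag',ce,a,onplane(c,ce,np.nanmedian(P[q][:,2])),rect(P[q]))
w=(h[...,1]<60)&(h[...,2]>150)&(z>.012)&(z<.025)
for ce,a,q in comps(w,200): print('white',ce.round(),a,rect(P[q]),np.median(z[q]).round(4))
for ce,a,q in comps((z>.0245)&(z<.032)&(abs(P[...,0]-.515)<.07)&(abs(P[...,1]-.13)<.12),150):print('rim',ce.round(),a,rect(P[q]))
E
```

```text
[0.51966791 0.19983187 0.1419575 ] -4.526230083139303 62.29858495295048
tag [318.99147273 360.17623024] 5629 [[0.51853636 0.1920706  0.16577561]] [518.6 191.5  30.   29.6  66.4]
white [153.  93.] 476 [422.3 293.7  14.6  16.3  68. ] 0.0165
white [325. 160.] 4290 [526.6 244.8  31.2  64.7  84.6] 0.0188
white [324. 223.] 4570 [522.6 203.9  41.1  51.3  85.3] 0.0189
white [204. 290.] 2591 [436.2 150.8  43.2  70.2  84.7] 0.0189
white [325. 420.] 288 [510.   50.4  11.4  52.2  88.4] 0.0192
rim [325. 208.] 1777 [523.  208.   44.2  61.2  85.3]
```

Request:
send_rows --steps "-1 0.0026 0.0045 -0.03 0 0 -0.007;-1 0 0 -0.03 0 0 0;-1 0 0 -0.02 0 0 0;-1 0 0 -0.01 0 0 0;-1 0 0 -0.005 0 0 0"

```text
clock: 19.97
eef_pos: [0.5213, 0.2045, 0.0453]
tool_rot: [0.737, 0.676, -0.002, -0.001]
ft_force: [-0.2, -0.3, -0.0]
grip_width: 0.043
grasp_force: 62.3
```

Request:
send_rows --steps "-1 0 0 -0.003 0 0 0;-1 0 0 -0.003 0 0 0;-1 0 0 -0.003 0 0 0;-1 0 0 -0.002 0 0 0;-1 0 0 0 0 0 0"

```text
clock: 20.38
eef_pos: [0.5229, 0.2059, 0.0363]
tool_rot: [0.736, 0.677, 0.0, 0.0]
ft_force: [0.1, 0.1, -0.9]
grip_width: 0.0428
grasp_force: 62.3
```

Request:
send_rows --steps "-1 0 0 -0.001 0 0 0;-1 0 0 0 0 0 0;-1 0 0 0 0 0 0;-1 0 0 0 0 0 0;-1 0 0 0 0 0 0"

```text
clock: 20.8
eef_pos: [0.5231, 0.206, 0.0362]
tool_rot: [0.736, 0.677, 0.001, 0.0]
ft_force: [-1.8, -0.5, 5.8]
grip_width: 0.0428
grasp_force: 62.9
```

Request:
send_rows --steps "0.5 0 0 0 0 0 0;0.5 0 0 0 0 0 0;0.5 0 0 0 0 0 0;0.5 0 0 0.03 0 0 0;0.5 -0.01 0 0.04 0 0 0"

```text
clock: 21.22
eef_pos: [0.5107, 0.2046, 0.1017]
tool_rot: [0.737, 0.676, -0.004, -0.001]
ft_force: [1.1, 0.7, -0.0]
grip_width: 0.0637
grasp_force: 0.0
```

Request:
send_rows --steps "0 -0.025 -0.015 0.02 0 0 0;0 -0.025 -0.015 0 0 0 0;0 -0.02 -0.015 0 0 0 0;0 -0.015 -0.013 0 0 0 0;0 0 0 0 0 0 0"

```text
clock: 21.63
eef_pos: [0.4237, 0.1456, 0.1246]
tool_rot: [0.737, 0.676, -0.002, -0.001]
ft_force: [-0.9, -0.0, -0.0]
grip_width: 0.0428
grasp_force: 0.0
```

Request:
send_rows --steps "0 0 0 0 0 0 0;0 0 0 0 0 0 0;0 0 0 0 0 0 0;0 0 0 0 0 0 0;0 0 0 0 0 0 0"

```text
clock: 22.05
eef_pos: [0.428, 0.1482, 0.1247]
tool_rot: [0.736, 0.677, -0.0, -0.0]
ft_force: [-0.7, -0.6, 0.6]
grip_width: 0.0429
grasp_force: 0.0
```

```bash
python3 - <<'E'
from h import *
o=get_obs();print(o['eef_pos'],yaw(),o['grasp_force']);c,P=look('wrist');save(c,'w9');z=P[...,2]
h=cv2.cvtColor(c['frame'],cv2.COLOR_RGB2HSV)
for ce,a,q in comps((z>.054)&(z<.07)&(abs(P[...,0]-.43)<.05),100):print('handle/top',ce.round(),a,rect(P[q]),np.median(z[q]))
for ce,a,q in comps((z>.0245)&(z<.032)&(abs(P[...,0]-.515)<.07)&(abs(P[...,1]-.13)<.14),150):print('rim',ce.round(),a,rect(P[q]))
print('--');c,P=look('scene',50);z=P[...,2]
for ce,a,q in comps((z>.0245)&(z<.032)&(abs(P[...,0]-.515)<.07)&(abs(P[...,1]-.13)<.14),50):print('rim',ce.round(),a,rect(P[q]))
E
```

```text
[0.42803592 0.1481583  0.12467947] -4.820233370102126 0.0
green [500. 145.] 2849 0.0599 [0.5216 0.198  0.0599]
green [488. 265.] 2185 0.0601 [0.5171 0.1358 0.0601]
top [493. 139.] 9268 [521.4 197.7  50.   44.3  85.2] 0.0588
top [479. 262.] 7797 [516.9 135.4  49.9  44.6  85.5] 0.0589
top [310. 259.] 2276 [422.1 143.7  39.7  15.8  85. ] 0.0604
top [634. 413.] 205 [613.6  26.9  10.6  26.9  50.1] 0.0412
handle/top [310. 262.] 2065 [422.  143.7  39.6  15.6  85.4] 0.060565614317551364
rim [457. 173.] 4584 [519.7 163.8 133.8  61.8  85.3]
rim [441. 137.] 279 [503.3 199.    9.1  49.9   8.3]
rim [443. 237.] 368 [503.4 140.4  56.   18.3  53.8]
rim [502. 326.] 390 [540.2  80.6  29.2   5.6  84.7]
--
green [341. 229.] 1653 0.0118 [0.4676 0.026  0.0118]
green [431. 240.] 1537 0.0114 [0.486  0.254  0.0114]
green [385. 237.] 91 0.0584 [0.5183 0.1346 0.0584]
green [412. 240.] 103 0.0582 [0.5226 0.1968 0.0582]
green [381. 286.] 4289 0.0125 [0.6272 0.1283 0.0125]
red [213. 213.] 863 0.0094 [ 0.4371 -0.3142  0.0094]
red [224. 203.] 82 0.049 [ 0.4321 -0.2776  0.049 ]
red [270. 252.] 63 0.0409 [ 0.5681 -0.1404  0.0409]
red [269. 292.] 97 0.0411 [ 0.675  -0.1287  0.0411]
red [295. 334.] 648 0.0893 [ 0.7894 -0.0528  0.0893]
red [173. 335.] 93 0.0413 [ 0.7912 -0.3219  0.0413]
top [226. 205.] 297 [ 433.6 -275.4   49.4   46.5   85. ] 0.0474
top [389. 209.] 164 [424.5 143.3  39.1  18.8  86.1] 0.0549
top [385. 240.] 377 [519.2 135.2  49.7  46.6  85.1] 0.0569
top [412. 243.] 395 [523.4 197.6  49.4  47.   85.3] 0.0566
top [271. 253.] 302 [ 568.7 -139.4   49.8   44.3    0.7] 0.0398
top [270. 293.] 348 [ 676.7 -127.7   44.5   48.9    5.8] 0.0401
top [158. 302.] 241 [ 718.2 -373.9   28.7   53.7   40.6] 0.0548
rim [383. 248.] 393 [518.6 135.1 190.4  63.4  85. ]
```

View pics/w9.png

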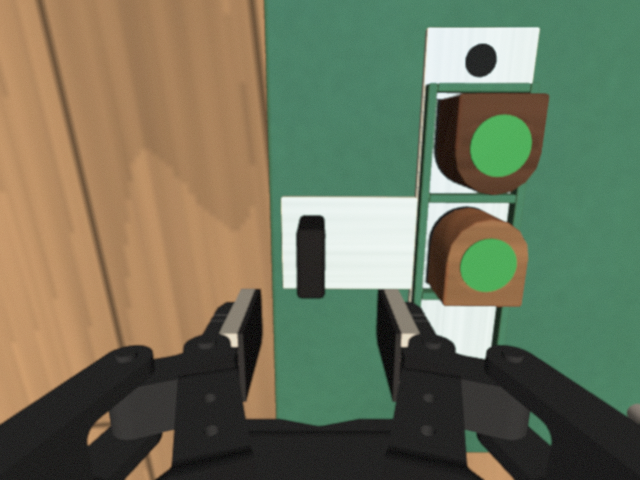

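w9: both green heels sit flat in the left nest (493,139) and middle nest (479,262). The handle is at (311,257). Next I push the carriage home.

Request:
send_rows --steps "0 -0.006 -0.0045 -0.025 0 0 0;0 0 0 -0.03 0 0 0;0 0 0 -0.02 0 0 0;0 0 0 -0.01 0 0 0;0 0 0 -0.006 0 0 0"

```text
clock: 22.57
eef_pos: [0.4202, 0.1429, 0.0321]
tool_rot: [0.736, 0.677, -0.002, -0.001]
ft_force: [0.4, 0.3, -0.6]
grip_width: 0.0426
grasp_force: 0.0
```

Request:
send_rows --steps "-1 0 0 0 0 0 0;-1 0 0 0 0 0 0;-1 0 0 0 0 0 0;-1 0 0 0 0 0 0;-1 0 0 0 0 0 0"

```text
clock: 22.98
eef_pos: [0.4223, 0.1435, 0.0345]
tool_rot: [0.736, 0.677, 0.001, 0.0]
ft_force: [1.5, -0.6, -2.4]
grip_width: 0.0146
grasp_force: 59.3
```

Request:
send_rows --steps "-1 0.006 -0.0005 0 0 0 0;-1 0.01 -0.0009 0 0 0 0;-1 0.014 -0.0012 0 0 0 0;-1 0.014 -0.0012 0 0 0 0;-1 0.014 -0.0012 0 0 0 0"

```text
clock: 23.4
eef_pos: [0.4807, 0.1383, 0.0345]
tool_rot: [0.736, 0.677, 0.0, -0.0]
ft_force: [-3.0, 0.5, 3.7]
grip_width: 0.0149
grasp_force: 60.3
```

Request:
send_rows --steps "-1 0.014 -0.0012 0 0 0 0;-1 0.014 -0.0012 0 0 0 0;-1 0.014 -0.0012 0 0 0 0;-1 0.01 -0.0009 0 0 0 0;-1 0.006 -0.0005 0 0 0 0"

```text
clock: 23.82
eef_pos: [0.5397, 0.1332, 0.0345]
tool_rot: [0.736, 0.676, 0.001, 0.0]
ft_force: [-2.5, 0.8, 5.6]
grip_width: 0.0149
grasp_force: 60.4
```

Request:
send_rows --steps "-1 0.004 -0.0003 0 0 0 0;-1 0.003 -0.0003 0 0 0 0;-1 0 0 0 0 0 0;-1 0 0 0 0 0 0;-1 0 0 0 0 0 0"

```text
clock: 24.23
eef_pos: [0.5403, 0.1331, 0.0345]
tool_rot: [0.736, 0.677, -0.003, -0.003]
ft_force: [-13.8, 1.5, 13.8]
grip_width: 0.0147
grasp_force: 61.9
```

Request:
send_rows --steps "0 0 0 0 0 0 0;0 0 0 0 0 0 0;0 0 0 0.02 0 0 0;0 0 0 0.04 0 0 0;0 0 0 0.04 0 0 0"

```text
clock: 24.65
eef_pos: [0.5437, 0.132, 0.1332]
tool_rot: [0.736, 0.677, -0.002, -0.001]
ft_force: [1.3, -0.3, 0.1]
grip_width: 0.0427
grasp_force: 0.0
```

Request:
send_rows --steps "0 0 0 0.04 0 0 0;0 0.016 0.01 0.03 0 0 0;0 0.016 0.01 0.03 0 0 0;0 0.016 0.01 0.015 0 0 0;0 0.016 0.01 0 0 0 0"

```text
clock: 25.07
eef_pos: [0.6121, 0.1734, 0.2548]
tool_rot: [0.736, 0.676, 0.005, 0.003]
ft_force: [0.0, 0.7, 0.3]
grip_width: 0.0424
grasp_force: 0.0
```

Request:
send_rows --steps "0 0 0 0 0 0 0;0 0 0 0 0 0 0;0 0 0 0 0 0 0;0 0 0 0 0 0 0;0 0 0 0 0 0 0"

```text
clock: 25.48
eef_pos: [0.6078, 0.1721, 0.2485]
tool_rot: [0.736, 0.676, -0.001, -0.0]
ft_force: [-0.6, -0.4, 1.1]
grip_width: 0.0431
grasp_force: 0.0
```

```bash
cat >> h.py <<'E'
def knobs(c,P,lo=.119,hi=.14):
    z=P[...,2]
    for ce,a,q in comps((z>lo)&(z<hi)&(abs(P[...,0]-.635)<.06)&(abs(P[...,1]-.125)<.16),40):
        (cx,cy),(w,h),an=cv2.minAreaRect((P[q][:,:2]*1000).astype(np.float32));b=an if w>h else an+90
        print('knob',ce.round(),a,round(cx,1),round(cy,1),round(w,1),round(h,1),'bar',round((b+90)%180-90,1),np.median(z[q]).round(4))
E
python3 - <<'E'
from h import *
o=get_obs();print(o['eef_pos'],yaw(),o['joint_pos']);c,P=look('wrist');save(c,'w10');knobs(c,P)
h=cv2.cvtColor(c['frame'],cv2.COLOR_RGB2HSV)
for ce,a,q in comps((P[...,2]>.054)&(P[...,2]<.07)&(abs(P[...,0]-.53)<.06)&(abs(P[...,1]-.13)<.05),100):print('handle',rect(P[q]))
print('--');c,P=look('scene',50);knobs(c,P,.115)
E
```

```text
[0.60775653 0.17205804 0.24848985] -4.86579206587037 [ 2.75941314e-01  5.10633549e-01  4.45012903e-01  1.50648547e+00
 -1.18632064e-04  1.93166147e+00]
red [540. 428.] 381 0.0909 [ 0.7826 -0.0297  0.0909]
top [246. 258.] 1104 [539.6 133.   39.4  16.3  85.2] 0.0603
knob [368. 132.] 1433 643.8 232.2 14.6 38.7 bar -22.6 0.1264
knob [351. 411.] 458 622.2 21.8 14.1 28.1 bar -49.0 0.1257
handle [539.5 133.   39.4  16.2  85.2]
--
green [383. 246.] 7335 0.0119 [0.5122 0.1342 0.0119]
green [379. 303.] 693 0.0111 [0.6707 0.1254 0.0111]
red [213. 213.] 866 0.0092 [ 0.4371 -0.3143  0.0092]
red [224. 203.] 82 0.0487 [ 0.4319 -0.2778  0.0487]
red [270. 252.] 63 0.0407 [ 0.5679 -0.1404  0.0407]
red [269. 292.] 96 0.0408 [ 0.675  -0.1288  0.0408]
red [295. 334.] 646 0.0893 [ 0.7894 -0.0528  0.0893]
red [173. 335.] 93 0.0408 [ 0.7911 -0.3221  0.0408]
top [226. 205.] 297 [ 433.2 -275.3   48.9   47.3   84.5] 0.0475
top [384. 248.] 181 [541.9 133.   39.7  18.1  89.4] 0.0559
top [271. 253.] 300 [ 568.4 -138.8   50.5   44.     6.5] 0.0395
top [372. 287.] 198 [656.6  84.   16.3 126.3   1.8] 0.0566
top [270. 293.] 349 [ 676.3 -127.5   44.    50.1    1.9] 0.0399
top [158. 302.] 246 [ 718.  -374.    28.5   53.6   40.9] 0.0542
top [409. 293.] 170 [657.7 186.5  76.6  17.6  83.9] 0.0526
knob [334. 260.] 122 627.0 16.7 14.2 38.5 bar -47.9 0.1242
knob [434. 273.] 111 645.3 231.8 13.8 37.5 bar -22.9 0.1244
```

View pics/w10.png

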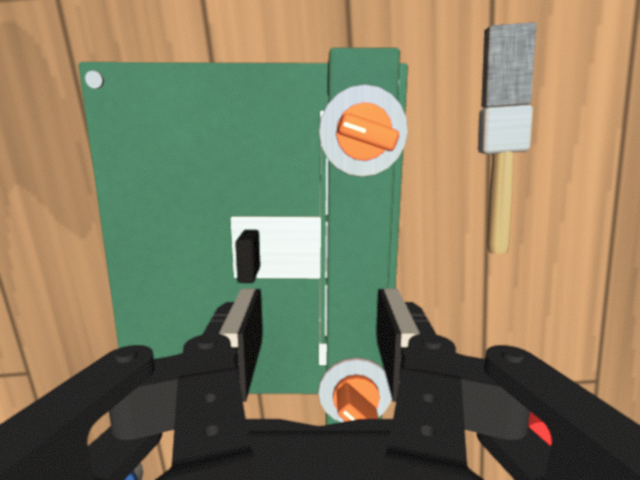

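w10: the left knob is at (368,132) with its bar at −22.6°. The right knob is at (355,400) and the handle is home at (247,256). Now I turn the wrist backwards so the whole clockwise turn fits in one go.

Request:
send_rows --steps "0 0.009 0.015 0 0 0 0.1245;0 0.009 0.015 0 0 0 0.1245;0 0.009 0.015 0 0 0 0.1245;0 0.009 0.015 0 0 0 0.1245;0 0 0 0 0 0 0.1245"

```text
clock: 26.0
eef_pos: [0.6451, 0.2352, 0.2479]
tool_rot: [0.49, 0.872, 0.0, -0.0]
ft_force: [-1.2, -0.2, -0.3]
grip_width: 0.0427
grasp_force: 0.0
```

Request:
send_rows --steps "0 0 0 0 0 0 0.1245;0 0 0 0 0 0 0.1245;0 0 0 0 0 0 0.1245;0 0 0 0 0 0 0.1245;0 0 0 0 0 0 0.1245"

```text
clock: 26.42
eef_pos: [0.6443, 0.2325, 0.249]
tool_rot: [0.201, 0.98, -0.0, -0.0]
ft_force: [-0.0, -0.4, -0.0]
grip_width: 0.0428
grasp_force: 0.0
```

Request:
send_rows --steps "0 0 0 0 0 0 0.1245;0 0 0 0 0 0 0.1245;0 0 0 0 0 0 0.1245;0 0 0 0 0 0 0.1245;0 0 0 0 0 0 0.1245"

```text
clock: 26.83
eef_pos: [0.6443, 0.2324, 0.249]
tool_rot: [-0.109, 0.994, -0.0, -0.0]
ft_force: [0.4, -0.4, 0.3]
grip_width: 0.0428
grasp_force: 0.0
```

Request:
send_rows --steps "0 0 0 0 0 0 0.1245;0 0 0 0 0 0 0.1245;0 0 0 0 0 0 0.1245;0 0 0 0 0 0 0.1245;0 0 0 0 0 0 0.1245"

```text
clock: 27.25
eef_pos: [0.6443, 0.2324, 0.249]
tool_rot: [-0.408, 0.913, -0.0, -0.0]
ft_force: [-0.5, 0.1, 0.2]
grip_width: 0.0428
grasp_force: 0.0
```

Request:
send_rows --steps "0 0 0 0 0 0 0.1245;0 0 0 0 0 0 0.1245;0 0 0 0 0 0 0.1245;0 0 0 0 0 0 0.1245;0 0 0 0 0 0 0.1245"

```text
clock: 27.67
eef_pos: [0.6443, 0.2324, 0.2491]
tool_rot: [-0.668, 0.744, -0.0, -0.0]
ft_force: [0.1, 0.1, 0.3]
grip_width: 0.0428
grasp_force: 0.0
```

Request:
send_rows --steps "0 0 0 0 0 0 0.1245;0 0 0 0 0 0 0.1245;0 0 0 0 0 0 0.1245;0 0 0 0 0 0 0.1245;0 0 0 0 0 0 0.1245"

```text
clock: 28.08
eef_pos: [0.6443, 0.2324, 0.249]
tool_rot: [0.864, -0.504, 0.0, 0.0]
ft_force: [-1.1, 0.4, -0.1]
grip_width: 0.043
grasp_force: 0.0
```

Request:
send_rows --steps "0 0 0 0 0 0 0.1245;0 0 0 0 0 0 0.1245;0 0 0 0 0 0 0.1245;0 0 0 0 0 0 0.1245;0 0 0 0 0 0 0.1245"

```text
clock: 28.5
eef_pos: [0.6443, 0.2324, 0.249]
tool_rot: [0.977, -0.215, -0.0, 0.0]
ft_force: [0.1, -0.3, 0.2]
grip_width: 0.0427
grasp_force: 0.0
```

Request:
send_rows --steps "0 0 0 -0.02 0 0 0.0455;0 0 0 -0.02 0 0 0;0 0 0 -0.02 0 0 0;0 0 0 0 0 0 0;0 0 0 0 0 0 0"

```text
clock: 28.92
eef_pos: [0.6434, 0.2321, 0.1878]
tool_rot: [0.981, -0.196, -0.001, 0.001]
ft_force: [0.8, 0.1, 0.2]
grip_width: 0.0427
grasp_force: 0.0
```

```bash
python3 - <<'E'
from h import *
o=get_obs();print(o['eef_pos'],yaw(),o['joint_pos']);c=grab('wrist');P=cloud(c);knobs(c,P)
E
```

```text
[0.64340094 0.23214498 0.18776909] -112.57546688674613 [ 3.46295340e-01  6.44151159e-01  5.14987442e-01  1.44510542e+00
 -5.31452282e-05 -2.40127798e+00]
knob [317. 254.] 1803 643.8 232.2 13.7 37.7 bar -22.9 0.1264
```

Request:
send_rows --steps "0 0 0 -0.025 0 0 0;0 0 0 -0.025 0 0 0;0 0 0 -0.018 0 0 0;0 0 0 -0.01 0 0 0;0 0 0 -0.006 0 0 0"

```text
clock: 29.38
eef_pos: [0.6447, 0.2327, 0.1049]
tool_rot: [0.981, -0.196, 0.0, -0.0]
ft_force: [-0.3, -1.2, -0.7]
grip_width: 0.0427
grasp_force: 0.0
```

Request:
send_rows --steps "0 0 0 0 0 0 0;-1 0 0 0 0 0 0;-1 0 0 0 0 0 0;-1 0 0 0 0 0 0;-1 0 0 0 0 0 0"

```text
clock: 29.8
eef_pos: [0.6454, 0.2324, 0.1072]
tool_rot: [0.981, -0.196, 0.001, -0.0]
ft_force: [-1.6, -2.7, 5.4]
grip_width: 0.0128
grasp_force: 60.3
```

Request:
send_rows --steps "-1 0 0 0 0 0 -0.06;-1 0 0 0 0 0 -0.12;-1 0 0 0 0 0 -0.12;-1 0 0 0 0 0 -0.12;-1 0 0 0 0 0 -0.12"

```text
clock: 30.22
eef_pos: [0.6451, 0.232, 0.1071]
tool_rot: [0.892, -0.453, 0.001, -0.0]
ft_force: [-2.7, -2.5, 6.8]
grip_width: 0.0128
grasp_force: 60.5
```

Request:
send_rows --steps "-1 0 0 0 0 0 -0.12;-1 0 0 0 0 0 -0.12;-1 0 0 0 0 0 -0.12;-1 0 0 0 0 0 -0.12;-1 0 0 0 0 0 -0.12"

```text
clock: 30.63
eef_pos: [0.6446, 0.2317, 0.1071]
tool_rot: [0.718, -0.696, 0.001, -0.0]
ft_force: [-3.7, -4.2, 7.1]
grip_width: 0.0127
grasp_force: 60.6
```

Request:
send_rows --steps "-1 0 0 0 0 0 -0.12;-1 0 0 0 0 0 -0.12;-1 0 0 0 0 0 -0.12;-1 0 0 0 0 0 -0.12;-1 0 0 0 0 0 -0.12"

```text
clock: 31.05
eef_pos: [0.644, 0.2318, 0.1071]
tool_rot: [-0.48, 0.877, -0.001, -0.0]
ft_force: [-4.9, -3.1, 8.0]
grip_width: 0.0125
grasp_force: 60.7
```

Request:
send_rows --steps "-1 0 0 0 0 0 -0.12;-1 0 0 0 0 0 -0.12;-1 0 0 0 0 0 -0.12;-1 0 0 0 0 0 -0.12;-1 0 0 0 0 0 -0.12"

```text
clock: 31.47
eef_pos: [0.6436, 0.2322, 0.1071]
tool_rot: [-0.2, 0.98, -0.0, -0.0]
ft_force: [-6.1, -2.4, 8.6]
grip_width: 0.0123
grasp_force: 60.7
```

Request:
send_rows --steps "-1 0 0 0 0 0 -0.12;-1 0 0 0 0 0 -0.12;-1 0 0 0 0 0 -0.12;-1 0 0 0 0 0 -0.12;-1 0 0 0 0 0 -0.12"

```text
clock: 31.88
eef_pos: [0.6435, 0.2328, 0.1071]
tool_rot: [0.099, 0.995, 0.0, -0.0]
ft_force: [-5.5, -0.6, 7.9]
grip_width: 0.0124
grasp_force: 60.7
```

Request:
send_rows --steps "-1 0 0 0 0 0 -0.12;-1 0 0 0 0 0 -0.12;-1 0 0 0 0 0 -0.12;-1 0 0 0 0 0 -0.12;-1 0 0 0 0 0 -0.12"

```text
clock: 32.3
eef_pos: [0.6437, 0.2334, 0.1071]
tool_rot: [0.388, 0.922, 0.001, -0.0]
ft_force: [-3.7, -1.0, 7.1]
grip_width: 0.0122
grasp_force: 60.6
```

Request:
send_rows --steps "-1 0 0 0 0 0 -0.1;-1 0 0 0 0 0 -0.1;-1 0 0 0 0 0 -0.1;-1 0 0 0 0 0 -0.06;-1 0 0 0 0 0 0"

```text
clock: 32.72
eef_pos: [0.644, 0.2336, 0.1071]
tool_rot: [0.545, 0.839, 0.001, -0.0]
ft_force: [-3.3, -0.3, 7.3]
grip_width: 0.0125
grasp_force: 60.6
```

```bash
python3 - <<'E'
from h import *
o=get_obs();print(yaw(),o['joint_pos'],o['ft_torque'],o['grasp_force'],o['grip_width'])
E
```

```text
23.97474325775717 [0.34729754 0.67874294 0.36645762 1.25749227 0.00165732 1.49965561] [-0.01303076  1.11648404  0.31971299] 60.60348093509674 0.012457407256568218
```

Request:
send_rows --steps "-1 0 0 0 0 0 -0.04;-1 0 0 0 0 0 -0.03;-1 0 0 0 0 0 0;-1 0 0 0 0 0 0;-1 0 0 0 0 0 0"

```text
clock: 33.13
eef_pos: [0.644, 0.2337, 0.1072]
tool_rot: [0.571, 0.821, 0.001, -0.0]
ft_force: [-3.5, -1.2, 6.4]
grip_width: 0.0127
grasp_force: 77.0
```

```bash
python3 - <<'E'
from h import *
o=get_obs();print(yaw(),o['ft_torque'],o['grasp_force'],o['grip_width'])
E
```

```text
20.32492488369253 [-0.26420602  0.95879554  1.86096697] 77.0100356452167 0.012690204523634464
```

Request:
send_rows --steps "0 0 0 0 0 0 0;0 0 0 0 0 0 0;0 0 0 0 0 0 0;0 0 0 0.03 0 0 0;0 0 0 0.04 0 0 0"

```text
clock: 33.55
eef_pos: [0.6416, 0.2316, 0.1699]
tool_rot: [0.574, 0.819, -0.004, -0.003]
ft_force: [0.6, -0.5, -0.5]
grip_width: 0.0426
grasp_force: 0.0
```

Request:
send_rows --steps "0 -0.0018 -0.0217 0.02 0 0 0.1217;0 -0.0018 -0.0217 0.01 0 0 0.1217;0 -0.0018 -0.0217 0 0 0 0.1217;0 -0.0018 -0.0217 0 0 0 0.1217;0 -0.0018 -0.0217 0 0 0 0.1217"

```text
clock: 33.97
eef_pos: [0.6357, 0.1234, 0.2051]
tool_rot: [0.299, 0.954, 0.0, 0.0]
ft_force: [0.2, 0.4, -0.1]
grip_width: 0.0425
grasp_force: 0.0
```

Request:
send_rows --steps "0 -0.0018 -0.0217 0 0 0 0.1217;0 -0.0018 -0.0217 0 0 0 0.1217;0 -0.0018 -0.0217 0 0 0 0.1217;0 -0.0018 -0.0217 0 0 0 0.1217;0 -0.0018 -0.0217 0 0 0 0.1217"

```text
clock: 34.38
eef_pos: [0.6265, 0.0146, 0.2047]
tool_rot: [-0.0, 1.0, 0.0, 0.0]
ft_force: [0.5, -0.4, -0.5]
grip_width: 0.0426
grasp_force: 0.0
```

Request:
send_rows --steps "0 0 0 0 0 0 0.1217;0 0 0 0 0 0 0.1217;0 0 0 0 0 0 0.1217;0 0 0 0 0 0 0.1217;0 0 0 0 0 0 0.1217"

```text
clock: 34.8
eef_pos: [0.6267, 0.0154, 0.2046]
tool_rot: [-0.299, 0.954, 0.0, 0.0]
ft_force: [0.7, 0.1, 0.4]
grip_width: 0.0429
grasp_force: 0.0
```

Request:
send_rows --steps "0 0 0 0 0 0 0.1217;0 0 0 0 0 0 0.1217;0 0 0 0 0 0 0.1217;0 0 0 0 0 0 0.1217;0 0 0 0 0 0 0.1217"

```text
clock: 35.22
eef_pos: [0.6267, 0.0156, 0.2046]
tool_rot: [-0.572, 0.82, 0.0, 0.0]
ft_force: [-0.5, -0.1, -0.9]
grip_width: 0.0426
grasp_force: 0.0
```

Request:
send_rows --steps "0 0 0 0 0 0 0.1217;0 0 0 0 0 0 0.1217;0 0 0 0 0 0 0.1217;0 0 0 0 0 0 0.1217;0 0 0 0 0 0 0.1217"

```text
clock: 35.63
eef_pos: [0.6267, 0.0156, 0.2046]
tool_rot: [0.791, -0.612, -0.0, -0.0]
ft_force: [0.6, -0.7, -0.2]
grip_width: 0.0424
grasp_force: 0.0
```

Request:
send_rows --steps "0 0 0 0 0 0 0.1217;0 0 0 0 0 0 0.1217;0 0 0 0 0 0 0.1217;0 0 0 0 0 0 0.1217;0 0 0 0 0 0 0"

```text
clock: 36.05
eef_pos: [0.6266, 0.0156, 0.2046]
tool_rot: [0.914, -0.405, -0.0, -0.0]
ft_force: [-0.6, -0.3, 0.2]
grip_width: 0.0427
grasp_force: 0.0
```

Request:
send_rows --steps "0 0 0 0 0 0 0;0 0 0 0 0 0 0;0 0 0 0 0 0 0;0 0 0 0 0 0 0;0 0 0 0 0 0 0"

```text
clock: 36.47
eef_pos: [0.6265, 0.0157, 0.2049]
tool_rot: [0.914, -0.406, -0.0, -0.0]
ft_force: [0.9, 0.3, 0.3]
grip_width: 0.0431
grasp_force: 0.0
```

```bash
python3 - <<'E'
from h import *
o=get_obs();print(o['eef_pos'],yaw(),o['joint_pos']);c=grab('wrist');P=cloud(c);knobs(c,P);print('-');c,P=look('scene',50);knobs(c,P,.115)
E
```

```text
[0.62649102 0.0156967  0.20488418] -137.8589921424394 [ 2.50304516e-02  5.08378565e-01  3.29337938e-01  1.39175564e+00
  3.97458766e-05 -2.28126521e+00]
knob [318. 250.] 1560 624.7 17.3 14.0 38.5 bar -49.4 0.1263
knob [ 91. 439.] 41 648.4 213.4 4.3 2.8 bar 35.7 0.1214
-
green [392. 248.] 6629 0.012 [0.5178 0.1551 0.012 ]
green [379. 303.] 691 0.0112 [0.6706 0.1253 0.0112]
red [213. 213.] 866 0.009 [ 0.437  -0.3142  0.009 ]
red [224. 203.] 82 0.0489 [ 0.432  -0.2777  0.0489]
red [270. 252.] 63 0.0413 [ 0.5683 -0.1403  0.0413]
red [269. 292.] 96 0.0404 [ 0.6748 -0.1288  0.0404]
red [295. 334.] 649 0.0894 [ 0.7896 -0.0527  0.0894]
red [173. 335.] 93 0.041 [ 0.7911 -0.322   0.041 ]
top [226. 205.] 295 [ 432.7 -275.7   49.5   48.3   81.6] 0.0475
top [385. 248.] 181 [540.6 133.2  40.   19.7  82.3] 0.056
top [271. 253.] 300 [ 569.3 -139.1   51.8   44.3    5.1] 0.0398
top [389. 290.] 366 [653.2 122.8 203.6  17.6  84.9] 0.0545
top [270. 293.] 346 [ 676.1 -127.3   44.6   48.9    2.4] 0.0396
top [158. 302.] 248 [ 718.1 -374.6   28.1   53.8   39.1] 0.0551
knob [334. 260.] 122 626.9 17.0 15.3 37.0 bar -49.9 0.1245
knob [434. 273.] 126 645.5 232.1 14.9 38.2 bar -65.2 0.1241
```

Request:
send_rows --steps "0 -0.0018 0.0016 -0.03 0 0 -0.026;0 0 0 -0.03 0 0 0;0 0 0 -0.02 0 0 0;0 0 0 -0.012 0 0 0;0 0 0 -0.009 0 0 0"

```text
clock: 36.98
eef_pos: [0.6235, 0.0173, 0.1018]
tool_rot: [0.909, -0.417, -0.001, 0.001]
ft_force: [-0.3, 0.5, 1.2]
grip_width: 0.0428
grasp_force: 0.0
```

Request:
send_rows --steps "0 0 0 0 0 0 0;-1 0 0 0 0 0 0;-1 0 0 0 0 0 0;-1 0 0 0 0 0 0;-1 0 0 0 0 0 0"

```text
clock: 37.4
eef_pos: [0.6257, 0.0173, 0.1056]
tool_rot: [0.909, -0.417, 0.001, -0.001]
ft_force: [-1.4, 0.2, 3.6]
grip_width: 0.0126
grasp_force: 59.9
```

Request:
send_rows --steps "-1 0 0 0 0 0 -0.06;-1 0 0 0 0 0 -0.12;-1 0 0 0 0 0 -0.12;-1 0 0 0 0 0 -0.12;-1 0 0 0 0 0 -0.12"

```text
clock: 37.82
eef_pos: [0.6256, 0.0172, 0.1056]
tool_rot: [0.763, -0.647, 0.001, -0.001]
ft_force: [0.0, -0.2, 3.1]
grip_width: 0.0129
grasp_force: 60.0
```

Request:
send_rows --steps "-1 0 0 0 0 0 -0.12;-1 0 0 0 0 0 -0.12;-1 0 0 0 0 0 -0.12;-1 0 0 0 0 0 -0.12;-1 0 0 0 0 0 -0.12"

```text
clock: 38.23
eef_pos: [0.6254, 0.0172, 0.1056]
tool_rot: [-0.538, 0.843, -0.001, 0.001]
ft_force: [0.4, -0.2, 4.2]
grip_width: 0.0125
grasp_force: 60.1
```

Request:
send_rows --steps "-1 0 0 0 0 0 -0.12;-1 0 0 0 0 0 -0.12;-1 0 0 0 0 0 -0.12;-1 0 0 0 0 0 -0.12;-1 0 0 0 0 0 -0.12"

```text
clock: 38.65
eef_pos: [0.6252, 0.0173, 0.1056]
tool_rot: [-0.265, 0.964, -0.0, 0.001]
ft_force: [-0.1, -0.1, 3.7]
grip_width: 0.0127
grasp_force: 60.1
```

Request:
send_rows --steps "-1 0 0 0 0 0 -0.12;-1 0 0 0 0 0 -0.12;-1 0 0 0 0 0 -0.12;-1 0 0 0 0 0 -0.12;-1 0 0 0 0 0 -0.12"

```text
clock: 39.07
eef_pos: [0.6252, 0.0175, 0.1056]
tool_rot: [0.032, 0.999, 0.0, 0.001]
ft_force: [-1.5, -0.0, 3.8]
grip_width: 0.0128
grasp_force: 60.1
```

Request:
send_rows --steps "-1 0 0 0 0 0 -0.12;-1 0 0 0 0 0 -0.12;-1 0 0 0 0 0 -0.12;-1 0 0 0 0 0 -0.12;-1 0 0 0 0 0 -0.12"

```text
clock: 39.48
eef_pos: [0.6252, 0.0177, 0.1056]
tool_rot: [0.326, 0.945, 0.001, 0.001]
ft_force: [-1.2, 0.9, 4.5]
grip_width: 0.0125
grasp_force: 60.1
```

Request:
send_rows --steps "-1 0 0 0 0 0 -0.12;-1 0 0 0 0 0 -0.12;-1 0 0 0 0 0 -0.12;-1 0 0 0 0 0 -0.12;-1 0 0 0 0 0 -0.06"

```text
clock: 39.9
eef_pos: [0.6253, 0.0178, 0.1056]
tool_rot: [0.565, 0.825, 0.001, 0.001]
ft_force: [-1.1, -0.1, 4.7]
grip_width: 0.013
grasp_force: 71.7
```

Request:
send_rows --steps "-1 0 0 0 0 0 -0.02;-1 0 0 0 0 0 0;-1 0 0 0 0 0 0;-1 0 0 0 0 0 0;-1 0 0 0 0 0 0"

```text
clock: 40.32
eef_pos: [0.6254, 0.0178, 0.1056]
tool_rot: [0.57, 0.822, 0.001, 0.001]
ft_force: [-1.9, -0.5, 6.0]
grip_width: 0.0126
grasp_force: 77.1
```

```bash
python3 - <<'E'
from h import *
o=get_obs();print(yaw(),o['ft_torque'],o['grasp_force'],o['grip_width'])
E
```

```text
20.475809302013086 [1.01359236e-03 4.39025638e-01 1.86936163e+00] 77.0975302811712 0.012610470324311633
```

Torque is 1.87 N m, so this bolt is at its end stop too. I release, lift clear and check everything.

Request:
send_rows --steps "0 0 0 0 0 0 0;0 0 0 0 0 0 0;0 0 0 0 0 0 0;0 0 0 0.03 0 0 0;0 0 0 0.04 0 0 0"

```text
clock: 40.73
eef_pos: [0.6213, 0.017, 0.1695]
tool_rot: [0.573, 0.82, -0.003, -0.004]
ft_force: [1.5, 0.7, 0.2]
grip_width: 0.0429
grasp_force: 0.0
```

Request:
send_rows --steps "0 -0.02 0.01 0.035 0 0 0;0 -0.03 0.015 0.02 0 0 0;0 -0.035 0.02 0 0 0 0;0 -0.035 0.02 0 0 0 0;0 -0.03 0.02 0 0 0 0"

```text
clock: 41.15
eef_pos: [0.4728, 0.1026, 0.2292]
tool_rot: [0.573, 0.819, 0.0, 0.0]
ft_force: [-0.9, 0.8, 0.0]
grip_width: 0.0424
grasp_force: 0.0
```

Request:
send_rows --steps "0 0 0 0 0 0 0;0 0 0 0 0 0 0;0 0 0 0 0 0 0;0 0 0 0 0 0 0;0 0 0 0 0 0 0"

```text
clock: 41.57
eef_pos: [0.4758, 0.1017, 0.2286]
tool_rot: [0.573, 0.82, -0.0, 0.0]
ft_force: [0.5, 1.0, 0.1]
grip_width: 0.0427
grasp_force: 0.0
```

```bash
python3 - <<'E'
from h import *
o=get_obs();print(o['eef_pos'],yaw(),o['ft_force']);c=grab('scene');save(c,'s11');P=cloud(c);z=P[...,2];knobs(c,P,.115)
look('scene',50);print('-')
c=grab('side');P=cloud(c);knobs(c,P,.115)
cv2.imwrite('pics/side11.png',cv2.resize(cv2.cvtColor(c['frame'],cv2.COLOR_RGB2BGR)[170:410,220:480],None,fx=2.3,fy=2.3))
E
```

```text
[0.4757965  0.1017118  0.22863921] 20.075649907484724 [0.50571756 1.02876388 0.08999576]
knob [334. 260.] 127 627.1 17.5 15.1 37.3 bar -65.5 0.1242
knob [434. 273.] 126 645.4 231.7 14.7 38.6 bar -65.9 0.124
green [385. 245.] 7688 0.0119 [0.5094 0.1378 0.0119]
green [380. 303.] 693 0.0112 [0.6708 0.1258 0.0112]
red [213. 213.] 863 0.0093 [ 0.4372 -0.3143  0.0093]
red [224. 203.] 82 0.0486 [ 0.4318 -0.2778  0.0486]
red [270. 252.] 63 0.0409 [ 0.568  -0.1404  0.0409]
red [269. 292.] 97 0.0406 [ 0.6748 -0.1288  0.0406]
red [295. 334.] 647 0.0891 [ 0.7894 -0.0527  0.0891]
red [173. 335.] 93 0.041 [ 0.7911 -0.322   0.041 ]
top [226. 205.] 304 [ 433.3 -275.4   49.1   46.4   84.1] 0.047
top [384. 248.] 186 [541.6 133.1  40.   18.3  82.8] 0.056
top [271. 253.] 301 [ 569.1 -138.9   50.5   44.6    5.4] 0.0396
top [389. 290.] 371 [653.2 122.9 203.9  16.3  85. ] 0.056
top [270. 293.] 351 [ 675.9 -127.7   43.6   49.3    2.9] 0.0399
top [158. 302.] 247 [ 718.  -373.8   30.6   53.7   41.7] 0.0548
-
knob [304. 188.] 64 641.9 228.7 18.4 35.8 bar -64.2 0.1221
knob [343. 228.] 73 621.4 14.4 15.2 38.3 bar -66.5 0.1235
```

View pics/side11.png

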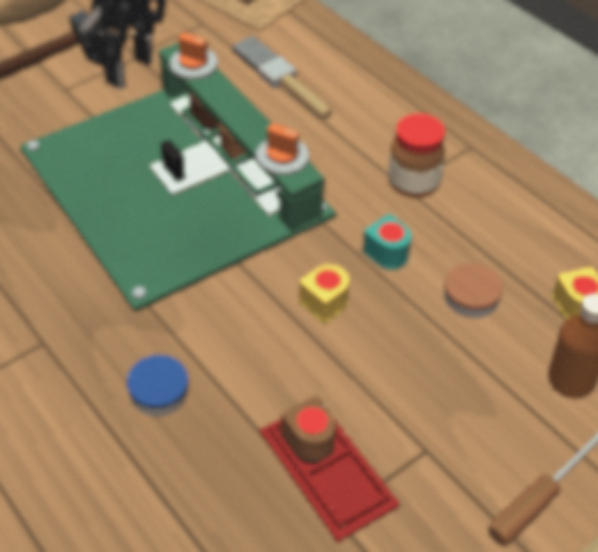

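The crop shows both green heels under the bridge at (205,110) and (232,140) and the red heel in the rack at (310,430). Both knobs are turned alike, with their bars at about −65°, and the gripper is clear.

```bash
python3 -c "
from workcell import *
print(job_done())"
```

```text
the job is handed in; nothing more can be done
None
```

The job is handed in (the hand-in gave no verdict): two green heels in the carriage and home under the bridge, the red heel in the reject rack, left then right bolt turned to the end stop, gripper clear, at about 42 s on the robot's clock.

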